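# Park the spare tape roll on the cranked bench holder

### The arm

A 7-joint arm with a two-finger parallel gripper is mounted at the origin on the work surface. World frame = base frame: x ahead of the robot, y to its left, z up, the work surface at z = 0. Lengths are in m, angles in rad, forces in N, time in s.
With the tool pointing down it reaches from about 0.35 to 0.9 m from the base axis. Payload 7.2 kg.
Tool frame: the origin (TCP) lies at the very end of the fingers, on their centre line; the grasp point (between the pads) lies 19 mm behind it (grasp_offset is the distance from the TCP to the grasp point, in m); z points along the fingers, x is the direction in which the jaws open and shut, and the axes are right-handed (so a half turn about z gives the same grasp; the last joint's range is limited). The gripper opens to 88 mm and grips with 3 to 60 N. Pads are 20 mm wide; open, the fingers measure 115 mm over their backs; the gripper's body (75 mm by 178 mm) begins 61 mm behind the grasp point.
Start: joints at [-1.416, 0.411, -0.013, 1.596, 0.006, 1.134, -0.082], TCP at [0.138, 0.61, 0.223] pointing down, gripper open.
Joint ranges: [-2.95, 2.95], [-0.29, 1.99], [-1.47, 1.44], [0.14, 2.54], [-1.03, 4.17], [0.13, 1.85], [-2.86, 2.86]. Speed limits (rad/s): [2.39, 2.39, 3.01, 3.01, 3.14, 3.14, 3.14].

### API

Orientations are given as a unit quaternion [x, y, z, w].
In Python, from cell import sense, capture, camera_info, finish_job, grasp_offset gives the robot as it stands.
- The arm moves only by the tool send_rows, never from a script. Its argument "moves" is a list of rows, each an object of numbers: "tx", "ty", "tz": the shift along the tool's x, y, z in cm; "ax", "ay", "az": the turn, a rotation vector about the tool's x, y, z in degrees. A call has 1 to 12 rows; each row is the pose to reach, as a shift and turn from the pose commanded when the call began, along the tool's axes at that moment; what a row does not reach only later rows make up. A row lasts 1/12 s, in which the tool goes at most 41.7 mm and 7.16 degrees, less where a joint would pass 70% of its speed; a pose out of reach is approached as far as the arm can. A call with a gripper value outside its range is refused whole. "jaw" is the finger opening in cm, from 0 to 8.78, set as the call begins (left out, the last holds). The fingers move at their own pace and stop on an object; "newtons" is the grip in N (left out, the last holds). Time passes only in rows, so rows that repeat a pose let the fingers close. It gives the time, the measured TCP pose, the force and the opening at its end, in the units of the state.
- sense(): the state, without advancing time (a new reading comes with each control period).
- capture(name): name is "scene" or "top"; returns (picture, depth): 384x512x3 uint8, blue, green, red; 384x512 float32, m along the optical axis (not along the pixel's ray), 0 where there is no reading.
- camera_info(name): a dict with "fx", "fy", "cx", "cy" (pixels), "cam_to_world" (4x4, takes a point from camera to world coordinates). Camera axes: x right, y down, z forward; pixel columns grow to the right and rows downward; lengths in m; the calibration is good to about 2 mm. A picture is of the moment at which its call begins. camera_info takes no time and is no camera call.
- finish_job(): hands the job in, once; it reports no verdict.
The state is a dict: "t": time; "qpos": joint angles; "joint_velocities": joint speeds; "joint_efforts": joint torques, N m; "tcp_pos": TCP position; "orientation": TCP orientation; "force": force on the tool from outside, world axes, zero at the start; "moment": the same for the moment, N m; "finger_gap": finger opening in m.
Only numpy, scipy, OpenCV 4.12 (cv2) and the standard library are available. Lean on these libraries where they do the work, as an engineer would, in place of code of your own. Each camera call takes 0.05 s, during which the arm holds its last target.

### The job

A new roll of marking tape has been hung on the open front end of the bent-rod tape holder. Slide it along the rod round both bends on to the back leg and press it home until the sprung brake pad there bottoms out solid, then let go and leave it hanging with the pad still bearing on its face, so that the front of the rod is free for the roll in use. Ease it along: never force it against rod or brake, and leave the other things on the bench where they are.

Things in the scene. Friction and masses are not known exactly. Their poses are not given: they have to be found in the camera images.
- holder: Tape holder, rigid, screwed to the bench: grey base plate 200 x 300 x 10 mm and one bent steel rod, 22 mm thick. Origin on the bench surface; axes x, y level, z up. The rod's axis runs level 150 mm above the origin, in this order: open end, front leg, first bend, middle arm, second bend, back leg with the brake, then down as a post to the plate. Nothing rises above the rod but roll and brake.
- rod_end (a point): Open rounded end of the rod, on its axis: at (-75, 155, 150) mm in the holder's frame. The straight front leg runs from here along the holder's -y for 110 mm, to the start of the first bend.
- bend_1 (a point): Centre of curvature of the first bend, level with the rod's axis: at (-30, 45, 150) mm in the holder's frame. The rod's axis is a quarter circle of radius 45 mm about it, from (-75, 45) to (-30, 0). From there the straight middle arm runs 60 mm along the holder's +x to (30, 0).
- bend_2 (a point): Centre of curvature of the second bend, at (30, -45, 150) mm in the holder's frame. The rod's axis is a quarter circle of radius 45 mm about it, from (30, 0) to (75, -45). From there the straight back leg runs along the holder's -y to (75, -155), where the rod turns down (30 mm bend) to the post at (75, -185).
- roll: New roll of cream marking tape on a plastic hub, a rigid ring: 60 mm across, bore 25 mm, 19 mm wide, about 60 g; best held across its 60 mm. Origin at its centre, y along its bore. It hangs on the front leg, bore on the rod's top, centre 1.5 mm below the rod's axis; 1.5 mm play all round when centred. Its hub is crushed by more than 10 N against rod or brake.
- brake: Brake on the back leg: clamp collar 38 mm across; from its front a sleeve (31 mm) is screwed out 6 to 22 mm, set differently each time; on that a sprung pad, 44 mm across, its face 7 mm before the sleeve. Under 1 N pushes the pad 4 mm back to its hard end; a 4 N push proves it solid. Origin: centre of the collar's front (not the pad), at (75, -115 to -135, 150) mm in the holder's frame, same axes; pad faces +y.
- part_roll: Bystander: part-used tape roll lying flat on the bench, 48 mm in diameter, 19 mm high; origin at its centre.
- well_rack: Bystander: low yellow tube rack with small round wells, 125 x 85 x 28 mm (33 mm with its tubes); origin at the centre of its underside.
- tip_box: Bystander: dark blue pipette-tip box with a clear lid, 122 x 85 x 77 mm; origin at the centre of its underside.
- pen: Bystander: white marking pen with a black cap, 125 mm long, 12 mm thick, lying on the bench; origin on the bench under it, 45 mm from its plain end; x along the pen.
Mind the look-alikes: they are no part of the job. Leave any pink look-alike of the roll alone.

How it is judged:
On the way, in this order (a step that is already met when the one before it is completed fails the run):
1. the roll is past the first bend, on the middle arm or beyond it (x of roll in the frame of holder above -0.03 m and z of roll in the frame of holder above 0.138 m), for 0.05 s.
2. the roll has pushed the brake pad to its hard end: it bears on the brake with at least 4 N (contact force between roll and brake above 4 N and y of roll in the frame of brake between 0.0155 and 0.0415 m), for 0.1 s.
At the end, for the whole second after the job is handed in: The roll has been pressed on to the brake with at least 4 N, and now hangs at rest and released on the back leg with the sprung pad still bearing on its face; the other things are where they were (within 20 mm) (contact force between roll and brake above 0.03 N and y of roll in the frame of brake between 0.0155 and 0.0415 m and x of roll in the frame of brake between -0.005 and 0.005 m and z of roll in the frame of brake between -0.005 and 0.005 m and linear speed of roll below 0.02 m/s and contact force between the fingers and roll below 0.1 N); the robot touches nothing.
It fails at once if the roll is forced against the rod or the brake with more than 10 N (contact force between roll and holder above 10 N).
It fails at once if a bystander is moved by more than 20 mm (distance of any of part_roll, well_rack, tip_box, pen from where it was at the start of the episode above 0.02 m).
It also fails if it takes over 67 s, if anything falls off the work surface, if the arm or the gripper's body presses on something with over 40 N, if the wrist force passes 120 N, or if a joint passes its speed limit or range.

## Working session

There is one attempt and no reset: what is moved stays moved. The work goes in short steps, Python scripts to look and compute and a tool call to move; the robot and the scene stay as the last step left them, time stands still between calls to the robot, and variables do not carry over. Pictures are saved under pics/ and viewed, and the job is handed in when it is done.

Besides the shell and the picture viewer there is one more tool, called after ">>>" in YAML: its name, and indented under it one key for each argument. send_rows: Moves the arm, as the interface text tells. Its arguments: {"type":"object","properties":{"moves":{"type":"array"},"jaw":{"type":"number"},"newtons":{"type":"number"}},"required":["moves"]}

```bash
mkdir -p pics; ls
python3 - <<'E'
from cell import *
import cv2,json
print(sense(), grasp_offset)
for n in("scene","top"):
    c,d=capture(n); cv2.imwrite(f"pics/{n}0.png",c)
    import numpy as np; np.save(f"{n}0.npy",d)
    print(camera_info(n))
E
```

```text
pics
{'t': 0.0, 'qpos': array([-1.41623028,  0.41188962, -0.01268388,  1.59702975,  0.00558441,
        1.13431148, -0.08218226]), 'joint_velocities': array([-0.00050493, -0.00045557, -0.00099969,  0.00055921,  0.00194649,
       -0.0016393 ,  0.00053844]), 'joint_efforts': array([-7.59390550e-04, -5.87954307e+01,  6.41871840e-01, -2.91072822e+01,
       -5.36489964e-02,  1.83603808e-02,  1.46252314e-04]), 'tcp_pos': array([0.13802126, 0.60905163, 0.22182149]), 'orientation': array([ 7.81318665e-01,  6.24131799e-01, -5.90035185e-04,  5.42301841e-04]), 'force': array([-0.13363549, -0.52573771,  0.48979756]), 'moment': array([-0.0407257 , -0.00361882,  0.06059435]), 'finger_gap': 0.08772907311052991} 0.0187
{'fx': 403.2167034310728, 'fy': 403.2167034310728, 'cx': 255.1215035236098, 'cy': 195.72594027607207, 'cam_to_world': array([[ 0.25710067,  0.53953282, -0.80175032,  1.35107493],
       [ 0.96625037, -0.12969085,  0.22257696, -0.20126671],
       [ 0.01610789, -0.83191623, -0.55466739,  0.66026857],
       [ 0.        ,  0.        ,  0.        ,  1.        ]])}
{'fx': 490.12938401649734, 'fy': 490.12938401649734, 'cx': 258.5594799608673, 'cy': 196.15598025849823, 'cam_to_world': array([[ 0.02125882, -0.991742  ,  0.12647478,  0.35919055],
       [-0.99973226, -0.02224319, -0.00637579,  0.02499297],
       [ 0.00913634, -0.12630538, -0.99194933,  1.40934595],
       [ 0.        ,  0.        ,  0.        ,  1.        ]])}
```

View pics/scene0.png

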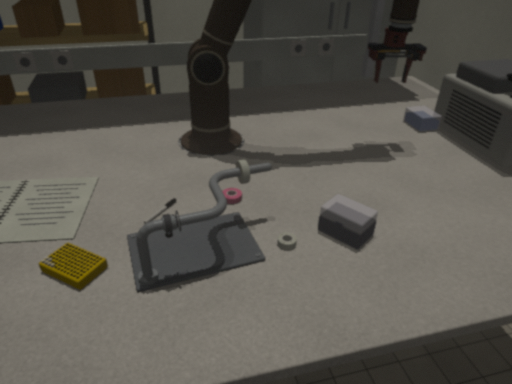

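View pics/top0.png

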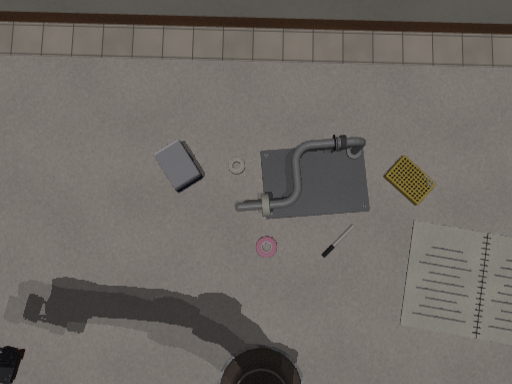

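Roll candidates: the cream ring upright on the rod (scene 243,170; top 266,204), a pink ring lying on the bench (top 266,247; look-alike), and a small cream ring lying on the bench (top 237,166; part_roll). The one on the rod's open leg fits the description. I'll confirm it in a crop.

Run:
```python
import cv2,numpy as np
a=cv2.imread("pics/scene0.png")[140:290,110:310]; b=cv2.imread("pics/top0.png")[120:270,220:380]
a=cv2.resize(a,(800,600),interpolation=3);b=cv2.resize(b,(640,600),interpolation=3)
cv2.imwrite("pics/sc.png",cv2.convertScaleAbs(a,alpha=1.5));cv2.imwrite("pics/tc.png",cv2.convertScaleAbs(b,alpha=1.5))
```

```text
(no output)
```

View pics/sc.png

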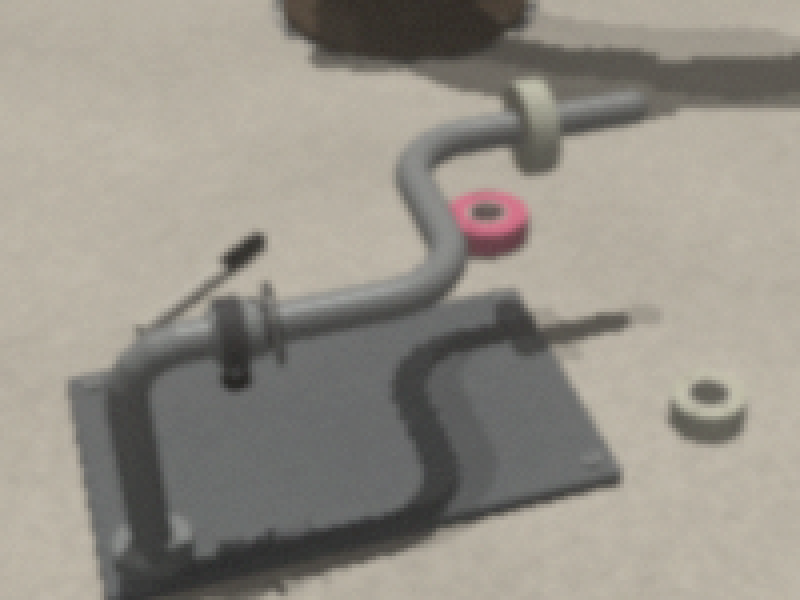

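View pics/tc.png

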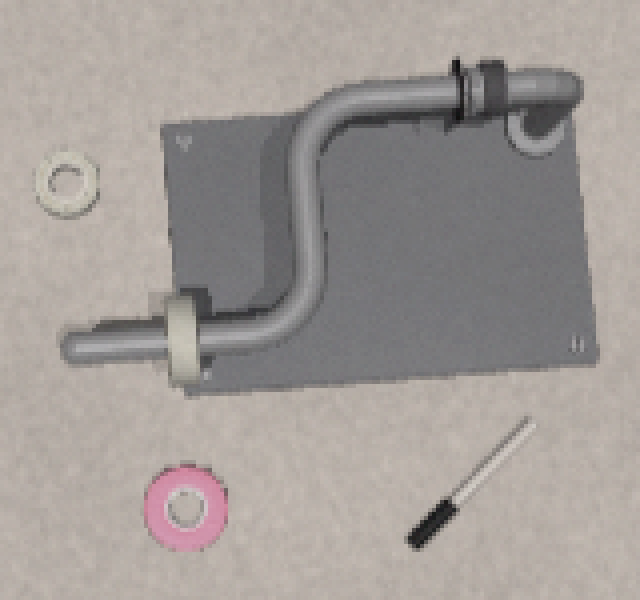

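```bash
cat > h.py <<'E'
import numpy as np,cv2
from cell import *
def ray(n,u,v,z):
    K=camera_info(n);T=np.array(K['cam_to_world'])
    u=np.atleast_1d(u).astype(float);v=np.atleast_1d(v).astype(float)
    d=np.stack([(u-K['cx'])/K['fx'],(v-K['cy'])/K['fy'],np.ones_like(u)],-1)@T[:3,:3].T
    o=T[:3,3]; return o+d*((z-o[2])/d[:,2])[:,None]
def cloud(n,D):
    K=camera_info(n);T=np.array(K['cam_to_world'])
    v,u=np.mgrid[:384,:512]
    P=np.stack([(u-K['cx'])/K['fx']*D,(v-K['cy'])/K['fy']*D,D],-1)
    return P@T[:3,:3].T+T[:3,3]
def proj(n,p):
    K=camera_info(n);T=np.array(K['cam_to_world']);c=(np.atleast_2d(p)-T[:3,3])@T[:3,:3]
    return np.stack([K['fx']*c[:,0]/c[:,2]+K['cx'],K['fy']*c[:,1]/c[:,2]+K['cy']],-1)
E
python3 - <<'E'
from h import *
I=cv2.imread("pics/top0.png");D=np.load("top0.npy");P=cloud("top",D)
Z=P[...,2]; print("bench z",np.median(Z[60:130,220:400]), "plate z", np.median(Z[180:200,320:350]))
m=(Z>0.10)&(D>0); m[:120]=0;m[260:]=0;m[:,:230]=0;m[:,370:]=0
cv2.imwrite("pics/m.png",cv2.resize(m[120:260,220:380].astype(np.uint8)*255,None,fx=4,fy=4,interpolation=0))
def leg(c0,c1):
    o=[]
    for c in range(c0,c1):
        r=np.where(m[:,c])[0]
        o.append((c,r.min(),r.max(),np.max(Z[r,c])))
    return o
for a in leg(238,300)+leg(310,366): print(*a,end=' | ')
E
```

```text
bench z 8.352725168847552e-05 plate z 0.0100038360178345
238 203 211 0.1638733131499377 | 239 203 211 0.16401319235220413 | 240 203 211 0.16260483917064095 | 241 203 210 0.16243865459729645 | 242 203 210 0.16355686813625336 | 243 203 210 0.1639958342651977 | 244 203 210 0.16384565200729262 | 245 203 210 0.16221011046250133 | 246 203 210 0.164323802442641 | 247 203 210 0.16254191762223158 | 248 202 210 0.1634178748275379 | 249 202 210 0.16279670508336053 | 250 202 210 0.16281313931220143 | 251 202 210 0.16434448389964706 | 252 202 210 0.1620082292848628 | 253 202 210 0.16397356813947006 | 254 202 209 0.16401718392370213 | 255 202 209 0.1631919273981377 | 256 202 209 0.16299440831601641 | 257 202 209 0.16319615461900416 | 258 202 209 0.1615067491159874 | 259 202 209 0.1629457783338064 | 260 202 209 0.16360522523655496 | 261 194 209 0.180324292309487 | 262 194 215 0.1795902653447523 | 263 194 216 0.18103178525298547 | 264 194 216 0.18289938399170613 | 265 194 216 0.17985861139579606 | 266 194 216 0.1834484600001176 | 267 194 216 0.18029164222416516 | 268 196 216 0.18256260751947195 | 26
[... 2237 characters left out ...]
 0.1700259276698013 | 346 137 147 0.1679853289254083 | 347 138 145 0.16631962257954003 | 348 138 145 0.16013396904030386 | 349 138 145 0.16350740744925862 | 350 138 145 0.16709925540656867 | 351 138 145 0.16391285113683463 | 352 138 145 0.16265785057511883 | 353 138 145 0.16262544436829796 | 354 139 145 0.16019113451362998 | 355 137 145 0.16236013323844167 | 356 137 146 0.16506643129016485 | 357 137 148 0.16430202807356942 | 358 138 148 0.15943209467125952 | 359 138 148 0.16189399097179047 | 360 138 148 0.15586353116385454 | 361 138 148 0.15482034068680894 | 362 138 147 0.15030196060360201 | 363 139 146 0.15235671582280186 | 364 140 145 0.14553732059169766 | 365 141 144 0.14010571878993883 |
```

View pics/m.png

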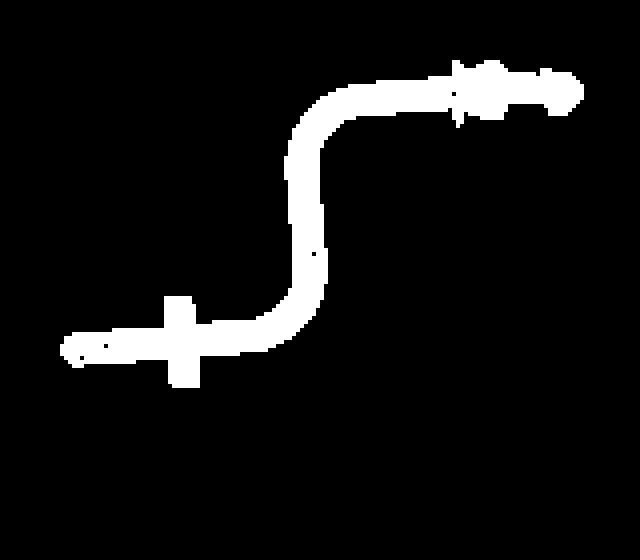

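```bash
cat >> h.py <<'E'
def fit(P):
    c=P.mean(0);u,s,v=np.linalg.svd(P-c);d=v[0]; 
    if d[1]<0:d=-d
    return c,d,s[1]/np.sqrt(len(P))
E
python3 - <<'E'
from h import *
out={}
for n in("top","scene"):
    I=cv2.imread(f"pics/{n}0.png");D=np.load(f"{n}0.npy");P=cloud(n,D);Z=P[...,2]
    m=(Z>0.10)&(D>0)
    X=P[...,0];Y=P[...,1]
    m&=(X>.3)&(X<.75)&(Y>-.3)&(Y<.15)
    print(n,"rod top z",np.percentile(Z[m&(Z<.175)],[90,97]))
    # legs by coarse world position
    ys,xs=np.where(m); 
    for nm,lo,hi,xl,xh in(("front",0,.06,.36,.5),("back",-.13,-.085,.36,.75)) :
        pass
    np.save(f"m_{n}.npy",m)
    cols=[]
    for c in range(512):
        r=np.where(m[:,c])[0]
        if len(r): cols.append((c,r.min(),r.max()))
    if n=="top":
        f=[(c,(a+b)/2) for c,a,b in cols if 241<=c<=258 or 271<=c<=281]
        k=[(c,(a+b)/2) for c,a,b in cols if 316<=c<=331 or 348<=c<=353]
        f=np.array(f);k=np.array(k)
        for q in(f,k):
            for z in(.15,.152):
                c,d,s=fit(ray(n,q[:,0],q[:,1],z)[:,:2]);print(z,c,d,np.degrees(np.arctan2(-d[0],d[1])),s*1000)
            out[len(out)]=(c,d)
        e0=[c for c,a,b in cols][0];print("end col",cols[:4])
        r=ray(n,e0-.5,207,.15);print("end",r)
        # middle arm: rows
        q=[]
        for rr in range(165,192):
            x=np.where(m[rr])[0];q.append(((x.min()+x.max())/2,rr))
        q=np.array(q);pm=ray(n,q[:,0],q[:,1],.15)[:,:2];print("mid",fit(pm))
        nn=np.array([-out[0][1][1],out[0][1][0]]);print("sep",(out[1][0]-out[0][0])@nn)
# plate corners
I=cv2.imread("pics/top0.png");P=cloud("top",np.load("top0.npy"));Z=P[...,2]
g=cv2.cvtColor(I,cv2.COLOR_BGR2GRAY)
m=((Z>0.005)&(Z<.19)).astype(np.uint8);m[:,:255]=0;m[:130]=0;m[225:]=0;m[:,372:]=0
hs=cv2.cvtColor(I,cv2.COLOR_BGR2HSV)
m2=((g<105)&(I[...,0].astype(int)>=I[...,2])).astype(np.uint8)
m2[:,:240]=0;m2[:140]=0;m2[228:]=0;m2[:,375:]=0
m2=cv2.morphologyEx(m2,cv2.MORPH_OPEN,np.ones((9,9)));m2=cv2.morphologyEx(m2,cv2.MORPH_CLOSE,np.ones((25,25)))
for mm in(m,m2):
    cs=max(cv2.findContours(mm,0,2)[0],key=cv2.contourArea);r=cv2.minAreaRect(cs);b=cv2.boxPoints(r);w=ray("top",b[:,0],b[:,1],.01);print(r,w[:,:2],w.mean(0))
# roll, cream mask on rod
for n in("top","scene"):
    P=cloud(n,np.load(f"{n}0.npy"));k=(P[...,2]>.166)&(np.abs(P[...,0]-.4)<.06)&(np.abs(P[...,1])<.12);v,u=np.where(k);q=P[k];print(n,"roll",u.min(),u.max(),v.min(),v.max(),q.mean(0),q.max(0),q.min(0))
E
```

```text
top rod top z [0.16523329 0.17052052]
0.15 [0.49606565 0.01381119] [-0.09963724  0.99502383] 5.718281317790192 0.3780397815249488
0.152 [0.49584828 0.01382895] [-0.09963724  0.99502383] 5.71828131779019 0.3774394067341429
0.15 [ 0.66517498 -0.17025261] [-0.09570213  0.99541002] 5.491732861264142 0.36300016500984145
0.152 [ 0.66468904 -0.16994254] [-0.09570213  0.99541002] 5.491732861264139 0.36242367502443473
end col [(235, np.int64(206), np.int64(208)), (236, np.int64(204), np.int64(209)), (237, np.int64(204), np.int64(210)), (238, np.int64(203), np.int64(211))]
end [[0.49014877 0.07840291 0.15      ]]
mid (array([ 0.56966385, -0.08049083]), array([0.99689564, 0.07873432]), np.float64(0.0005740414990371174))
sep -0.1496901000325155
scene rod top z [0.16277728 0.16873313]
((310.1416015625, 176.64295959472656), (79.0516357421875, 115.4339370727539), 85.07289123535156) [[ 0.69565119  0.04655747]
 [ 0.73328125 -0.2898832 ]
 [ 0.50168201 -0.30802786]
 [ 0.46590213  0.02170141]] [ 0.59912914 -0.13241305  0.01      ]
((314.32940673828125, 180.2823486328125), (67.33952331542969, 102.92668914794922), 85.60128784179688) [[ 0.67129333  0.01337617]
 [ 0.7018316  -0.2862029 ]
 [ 0.5048504  -0.29994401]
 [ 0.47561851 -0.00547854]] [ 0.58839846 -0.14456232  0.01      ]
top roll 0 510 0 383 [0.35919055 0.02499297 1.40934595] [0.35919055 0.02499297 1.40934595] [0.35919055 0.02499297 1.40934595]Traceback (most recent call last):
  File "<stdin>", line 46, in <module>
    return umr_minimum(a, axis, None, out, keepdims, initial, where)
ValueError: zero-size array to reduction operation minimum which has no identity
```

```bash
cat >> h.py <<'E'
TH=np.radians(5.6);O=np.array([.5798,-.0795,0.])
def H2W(p,O=O,th=TH):
    p=np.atleast_2d(p).astype(float);c,s=np.cos(th),np.sin(th)
    return p@np.array([[c,-s,0],[s,c,0],[0,0,1]]).T+O
def W2H(p,O=O,th=TH):
    p=np.atleast_2d(p)-O;c,s=np.cos(th),np.sin(th)
    return p@np.array([[c,-s,0],[s,c,0],[0,0,1]])
def axis_pts(z=.15,n=10):
    a=[(-.075,y) for y in np.linspace(.155,.045,n)]
    a+=[(-.03-.045*np.cos(t),.045-.045*np.sin(t)) for t in np.linspace(0,np.pi/2,n)]
    a+=[(x,0) for x in np.linspace(-.03,.03,n)]
    a+=[(.03+.045*np.sin(t),-.045+.045*np.cos(t)) for t in np.linspace(0,np.pi/2,n)]
    a+=[(.075,y) for y in np.linspace(-.045,-.155,n)]
    return np.array([(x,y,z) for x,y in a])
def tri(uvt,uvs):
    r=[]
    for n,q in(("top",uvt),("scene",uvs)):
        a=ray(n,q[0],q[1],0)[0];b=np.array(camera_info(n)['cam_to_world'])[:3,3];d=(a-b)/np.linalg.norm(a-b);r.append((b,d))
    A=sum(np.eye(3)-np.outer(d,d) for b,d in r);y=sum((np.eye(3)-np.outer(d,d))@b for b,d in r)
    p=np.linalg.solve(A,y);return p,[np.linalg.norm((np.eye(3)-np.outer(d,d))@(p-b))for b,d in r]
E
python3 - <<'E'
from h import *
for n,box,s in(("top",(120,260,220,380),5),("scene",(145,290,110,310),4)):
    I=cv2.imread(f"pics/{n}0.png");y0,y1,x0,x1=box
    C=cv2.convertScaleAbs(cv2.resize(I[y0:y1,x0:x1],None,fx=s,fy=s,interpolation=cv2.INTER_NEAREST),alpha=1.4)
    for p in proj(n,H2W(axis_pts())): cv2.circle(C,(int((p[0]-x0+.5)*s),int((p[1]-y0+.5)*s)),2,(0,0,255),-1)
    cv2.imwrite(f"pics/ov_{n}.png",C)
    hsv=cv2.cvtColor(I,cv2.COLOR_BGR2HSV)
    print(n,hsv[206 if n=="top" else 172,266 if n=="top" else 243],I[206 if n=="top" else 172,266 if n=="top" else 243], I[100,100])
E
```

```text
top [ 22  21 133] [122 130 133] [115 120 125]
scene [23 29 78] [69 76 78] [44 49 51]
```

View pics/ov_top.png

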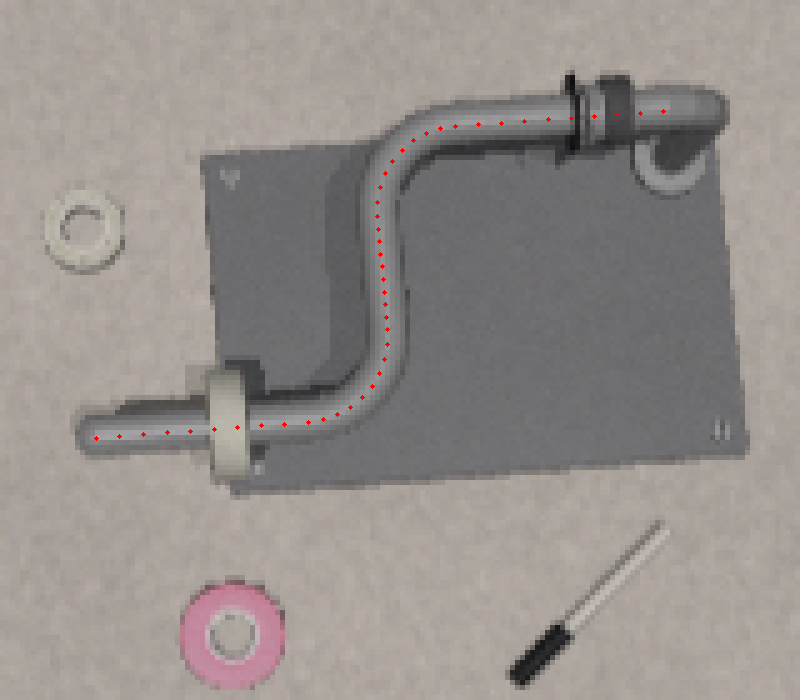

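View pics/ov_scene.png

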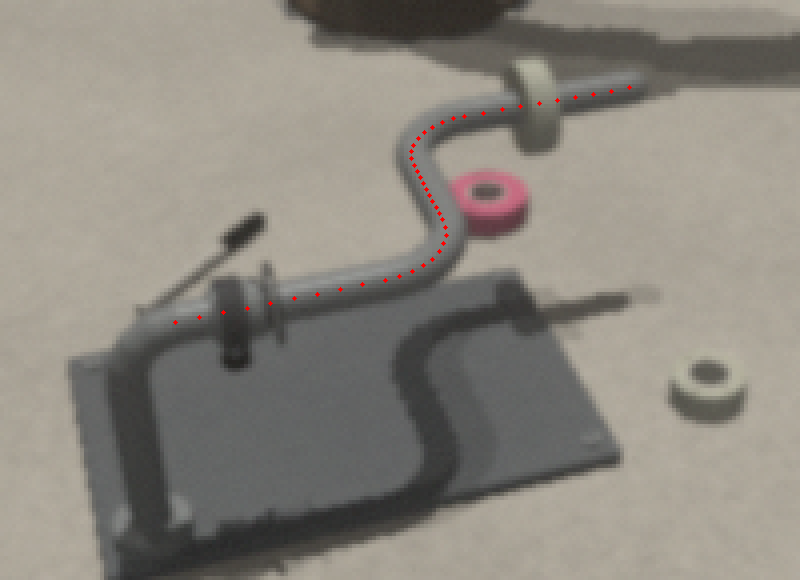

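Run:
```python
from h import *
C={}
for n,seed in(("top",(266,204)),("scene",(243,170))):
    I=cv2.imread(f"pics/{n}0.png").astype(int)
    m=((I[...,2]-I[...,0])>6).astype(np.uint8)  # creamish
    S=(I[...,2]-I[...,0])
    x,y=seed
    P=cloud(n,np.load(f"{n}0.npy"));near=(np.hypot(P[...,0]-.487,P[...,1]-.02)<.08)&(P[...,2]>.1)
    m&=near.astype(np.uint8)
    N,l,st,ce=cv2.connectedComponentsWithStats(m)
    k=1+np.argmax(st[1:,4]);ct=cv2.findContours((l==k).astype(np.uint8),0,2)[0][0];print(n,st[k],ce[k],cv2.minAreaRect(ct));C[n]=cv2.minAreaRect(ct)[0]
    q=P[l==k];print("cloud y mean",q.mean(0),"ztop",np.percentile(q[:,2],95))
p,e=tri(C["top"],C["scene"]);print("tri centre",p,e,"H",W2H(p))
print("roll top-cam on z .15:",W2H(ray("top",*C["top"],.15)))
for c,r in((333,143),(334.5,143),(341,142),(346,142)): print(c,W2H(ray("top",c,r,.15)),W2H(ray("top",c,136,.165)))
I=cv2.imread("pics/top0.png");cv2.imwrite("pics/br.png",cv2.convertScaleAbs(cv2.resize(I[125:160,320:375],None,fx=12,fy=12,interpolation=0),alpha=1.8))
J=cv2.imread("pics/scene0.png");cv2.imwrite("pics/br2.png",cv2.convertScaleAbs(cv2.resize(J[200:245,150:200],None,fx=12,fy=12,interpolation=0),alpha=1.8))
```

```text
top [261 194   9  23 158] [264.86075949 205.25949367] ((265.0, 205.0), (8.0, 22.0), 0.0)
cloud y mean [0.49394281 0.00056252 0.1726184 ] ztop 0.18007973665826424
scene [236 159  16  25 228] [243.57017544 170.43421053] ((243.30770874023438, 171.03846740722656), (23.730051040649414, 14.31647777557373), 78.69007110595703)
cloud y mean [0.51217043 0.00073158 0.15971024] ztop 0.17854230556555728
tri centre [0.49758053 0.00163763 0.14962863] [np.float64(0.0019315687599939708), np.float64(0.001931568759994006)] H [[-0.07390942  0.0887736   0.14962863]]
roll top-cam on z .15: [[-0.07457628  0.08695801  0.15      ]]
333 [[ 0.07545059 -0.10422299  0.15      ]] [[ 0.09060789 -0.10326689  0.165     ]]
334.5 [[ 0.07515731 -0.10816339  0.15      ]] [[ 0.0903181  -0.10716761  0.165     ]]
341 [[ 0.07656387 -0.12550364  0.15      ]] [[ 0.08906213 -0.12407331  0.165     ]]
346 [[ 0.07558589 -0.13864668  0.15      ]] [[ 0.08809579 -0.13708055  0.165     ]]
```

View pics/br.png

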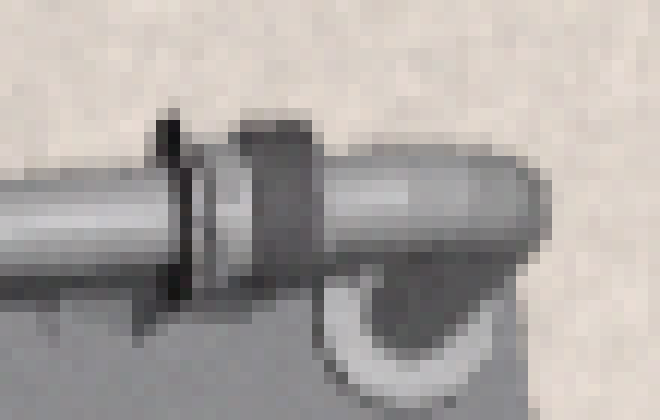

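View pics/br2.png

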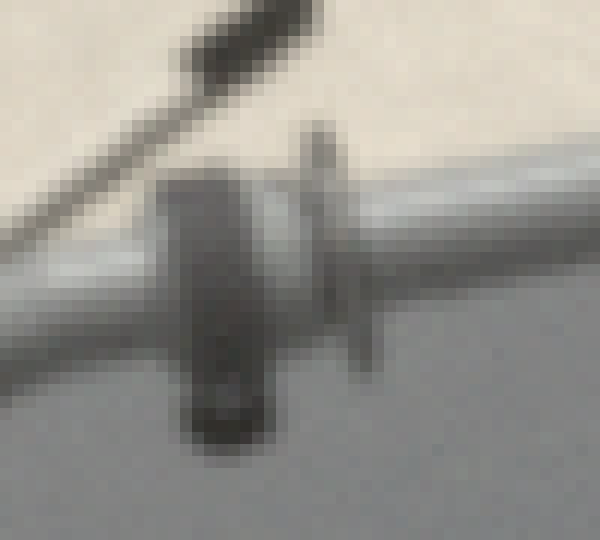

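```bash
cat >> h.py <<'E'
from scipy.spatial.transform import Rotation as R
def delta(hx,hy,z,azdeg,base=None):
    """tool-axis shift (cm) and turn (deg) from measured (or base) pose to holder-frame x,y (m), world z, tool-x azimuth in holder frame deg"""
    s=sense();p=np.array(s['tcp_pos']);r=R.from_quat(s['orientation'])
    if base is not None:p,r=base
    w=H2W([hx,hy,0])[0];w[2]=z
    a=np.radians(azdeg)+TH
    X=np.array([np.cos(a),np.sin(a),0]);Zt=np.array([0,0,-1.]);T=R.from_matrix(np.c_[X,np.cross(Zt,X),Zt])
    return r.inv().apply(w-p)*100,np.degrees((r.inv()*T).as_rotvec())
def st():
    s=sense();X=R.from_quat(s['orientation']).as_matrix()
    a=np.degrees(np.arctan2(X[1,0],X[0,0])-TH);h=W2H(s['tcp_pos'])[0]
    f=W2H(s['force']+O)[0]
    print("t%.2f H(mm) %s az %.2f zt %s F_h %s gap %.4f"%(s['t'],np.round(h*1000,2),a,np.round(X[:,2],4),np.round(f,2),s['finger_gap']))
    return h,a
E
python3 - <<'E'
from h import *
st();print(delta(-.0745,.0875,.222,0))
print(H2W([-.0745,.0875,0]))
E
```

```text
t0.10 H(mm) [-372.44  728.42  221.89] az 71.63 zt [-2.0e-04 -1.4e-03 -1.0e+00] F_h [-0.37 -0.23 -0.11] gap 0.0878
(array([-51.43828635,  48.47182278,   0.0679706 ]), array([5.65171062e-02, 6.75838265e-02, 7.16324586e+01]))
[[4.97117055e-01 3.12471466e-04 0.00000000e+00]]
```

>>> send_rows:
  moves:
    - {"tx":-3,"ty":2.8,"az":6}
    - {"tx":-6,"ty":5.7,"az":12}
    - {"tx":-9,"ty":8.5,"az":18}
    - {"tx":-12,"ty":11.3,"az":24}
    - {"tx":-15,"ty":14.1,"az":30}
    - {"tx":-18,"ty":17,"az":36}
    - {"tx":-21,"ty":19.8,"az":42}
    - {"tx":-24,"ty":22.6,"az":48}
    - {"tx":-27,"ty":25.4,"az":54}
    - {"tx":-30,"ty":28.3,"az":60}
    - {"tx":-33,"ty":31.1,"az":66}
    - {"tx":-36,"ty":33.9,"az":71.6}
  jaw: 8.78
  newtons: 4

```text
validation failed for argument at $.mo...
```

Run:
```python
from h import *
st();print(delta(-.0745,.0875,.222,0))
```

```text
t0.10 H(mm) [-372.44  728.42  221.89] az 71.63 zt [-2.0e-04 -1.4e-03 -1.0e+00] F_h [-0.37 -0.23 -0.11] gap 0.0878
(array([-51.43828635,  48.47182278,   0.0679706 ]), array([5.65171062e-02, 6.75838265e-02, 7.16324586e+01]))
```

>>> send_rows:
  moves:
    - {"tx":-3,"ty":2.8,"tz":0,"ax":0,"ay":0,"az":6}
  jaw: 8.78
  newtons: 4

```text
t: 0.18
tcp_pos: [0.1533, 0.5782, 0.2212]
orientation: [0.81, 0.586, -0.001, -0.001]
force: [-0.2, -0.5, 0.5]
finger_gap: 0.0876
```

Run:
```python
from h import *
st();print(delta(-.0745,.0875,.222,0))
```

```text
t0.18 H(mm) [-360.32  696.14  221.16] az 66.17 zt [-0.0033  0.0013 -1.    ] F_h [-0.2  -0.51  0.53] gap 0.0876
(array([-44.12737234,  50.735092  ,  -0.26955261]), array([-0.18384436,  0.10682273, 66.16990431]))
```

>>> send_rows:
  moves:
    - {"tx":-2.7,"ty":3.1,"tz":0,"ax":0,"ay":0,"az":6}
    - {"tx":-5.4,"ty":6.2,"tz":0,"ax":0,"ay":0,"az":12}
    - {"tx":-8.1,"ty":9.3,"tz":0,"ax":0,"ay":0,"az":18}
    - {"tx":-10.8,"ty":12.4,"tz":0,"ax":0,"ay":0,"az":24}
    - {"tx":-13.5,"ty":15.5,"tz":0,"ax":0,"ay":0,"az":30}
    - {"tx":-16.2,"ty":18.6,"tz":0,"ax":0,"ay":0,"az":36}
    - {"tx":-18.9,"ty":21.7,"tz":0,"ax":0,"ay":0,"az":42}
    - {"tx":-21.6,"ty":24.8,"tz":0,"ax":0,"ay":0,"az":48}
    - {"tx":-24.3,"ty":27.9,"tz":0,"ax":0,"ay":0,"az":54}
    - {"tx":-27,"ty":31,"tz":0,"ax":0,"ay":0,"az":60}
    - {"tx":-29.7,"ty":34.1,"tz":0,"ax":0,"ay":0,"az":65.6}
    - {"tx":-32.4,"ty":37.2,"tz":0,"ax":0,"ay":0,"az":65.6}

```text
t: 1.18
tcp_pos: [0.4072, 0.1457, 0.2227]
orientation: [0.999, 0.046, 0.0, -0.0]
force: [1.1, 0.9, 0.2]
finger_gap: 0.0879
```

Run:
```python
from h import *
st();print(delta(-.0745,.0875,.222,0))
```

```text
t1.18 H(mm) [-149.82  240.97  222.74] az -0.31 zt [ 1.e-04  5.e-04 -1.e+00] F_h [1.15 0.82 0.23] gap 0.0879
(array([ 7.61528204, 15.30514741,  0.06738396]), array([-0.02908059, -0.01052316, -0.31319474]))
```

>>> send_rows:
  moves:
    - {"tx":1.5,"ty":3,"tz":0,"ax":0,"ay":0,"az":0}
    - {"tx":3,"ty":6,"tz":0,"ax":0,"ay":0,"az":0}
    - {"tx":4.5,"ty":9,"tz":0,"ax":0,"ay":0,"az":0}
    - {"tx":6,"ty":12,"tz":0,"ax":0,"ay":0,"az":0}
    - {"tx":6,"ty":12,"tz":0,"ax":0,"ay":0,"az":0}
    - {"tx":6,"ty":12,"tz":0,"ax":0,"ay":0,"az":0}
    - {"tx":6,"ty":12,"tz":0,"ax":0,"ay":0,"az":0}
    - {"tx":6,"ty":12,"tz":0,"ax":0,"ay":0,"az":0}

```text
t: 1.85
tcp_pos: [0.4776, 0.0354, 0.2224]
orientation: [0.999, 0.05, -0.0, -0.0]
force: [-1.2, 0.5, 0.5]
finger_gap: 0.0876
```

Run:
```python
from h import *
st();print(delta(-.0745,.0875,.222,0))
```

```text
t1.85 H(mm) [-90.52 124.31 222.36] az 0.14 zt [-9.e-04  4.e-04 -1.e+00] F_h [-1.11  0.65  0.46] gap 0.0876
(array([1.59340341, 3.68490849, 0.03272041]), array([-0.02788506,  0.04982944,  0.13680645]))
```

>>> send_rows:
  moves:
    - {"tx":0.8,"ty":1.9,"tz":0,"ax":0,"ay":0,"az":0}
    - {"tx":1.6,"ty":3.7,"tz":0,"ax":0,"ay":0,"az":0}
    - {"tx":1.6,"ty":3.7,"tz":0,"ax":0,"ay":0,"az":0}
    - {"tx":1.6,"ty":3.7,"tz":2,"ax":0,"ay":0,"az":0}
    - {"tx":1.6,"ty":3.7,"tz":4,"ax":0,"ay":0,"az":0}
    - {"tx":1.6,"ty":3.7,"tz":5.5,"ax":0,"ay":0,"az":0}
    - {"tx":1.6,"ty":3.7,"tz":6,"ax":0,"ay":0,"az":0}
    - {"tx":1.6,"ty":3.7,"tz":6,"ax":0,"ay":0,"az":0}
    - {"tx":1.6,"ty":3.7,"tz":6,"ax":0,"ay":0,"az":0}

```text
t: 2.6
tcp_pos: [0.4978, -0.0003, 0.163]
orientation: [0.999, 0.05, -0.0, -0.0]
force: [-0.3, -0.2, -0.5]
finger_gap: 0.0879
```

```bash
cat > look.py <<'E'
from h import *
import sys
k=sys.argv[1];b=[int(x) for x in sys.argv[2:6]] if len(sys.argv)>5 else [180,300,130,250]
s,d=capture("scene");t,d2=capture("top")
np.save("sd.npy",d);np.save("td.npy",d2);cv2.imwrite(f"pics/S{k}.png",s);cv2.imwrite(f"pics/T{k}.png",t)
y0,y1,x0,x1=b[2],b[3],b[0],b[1]
a=cv2.resize(s[y0:y1,x0:x1],(400,400),interpolation=2)
c=cv2.resize(t[130:250,230:350],(400,400),interpolation=2)
cv2.imwrite(f"pics/L{k}.png",cv2.convertScaleAbs(np.hstack([a,c]),alpha=1.6))
E
python3 look.py 1
python3 - <<'E'
from h import *
st();print(delta(-.0745,.0875,.1295,0))
E
```

```text
t2.70 H(mm) [-73.35  86.44 163.58] az 0.07 zt [ 1.4e-03  5.0e-04 -1.0e+00] F_h [-0.16  0.09  0.58] gap 0.0877
(array([-0.11956387, -0.10489494,  3.40833107]), array([-0.0223763 , -0.08074051,  0.07040476]))
```

View pics/L1.png

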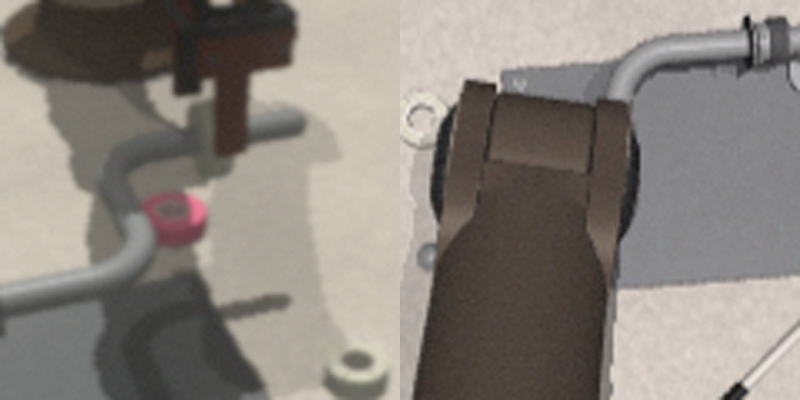

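Run:
```python
from h import *
h,a=st()
for dx in(.044,.0575): print(proj("scene",H2W([h[0]+dx,h[1],h[2]])), proj("scene",H2W([h[0]+dx,h[1]+.01,h[2]])),proj("scene",H2W([h[0]+dx,h[1]-.01,h[2]])))
I=cv2.imread("pics/S1.png");C=cv2.resize(I[140:190,220:270],None,fx=12,fy=12,interpolation=0);cv2.imwrite("pics/f1.png",cv2.convertScaleAbs(C,alpha=2))
```

```text
t2.70 H(mm) [-73.35  86.44 163.58] az 0.07 zt [ 1.4e-03  5.0e-04 -1.0e+00] F_h [-0.16  0.09  0.58] gap 0.0877
[[247.65241187 175.01023658]] [[251.55791541 174.32075003]] [[243.72268722 175.70399919]]
[[249.55801734 177.75937975]] [[253.50011776 177.05381971]] [[245.5912009  178.46936349]]
```

View pics/f1.png

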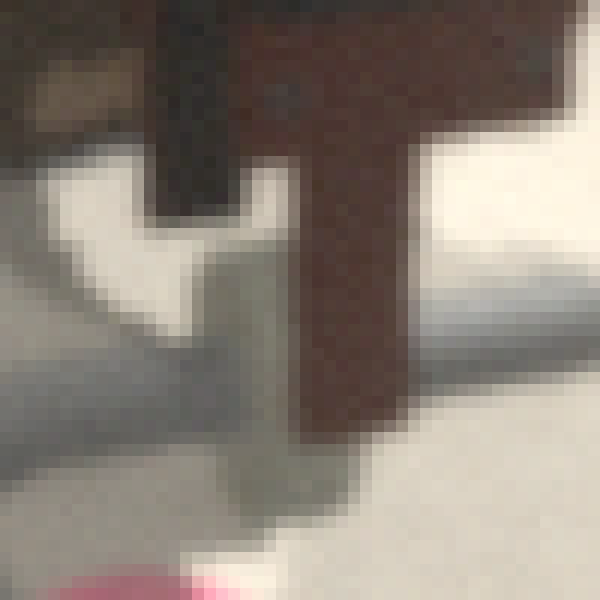

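>>> send_rows:
  moves:
    - {"tx":-0.1,"ty":-0.1,"tz":1.2,"ax":0,"ay":0,"az":0}
    - {"tx":-0.1,"ty":-0.1,"tz":2.4,"ax":0,"ay":0,"az":0}
    - {"tx":-0.1,"ty":-0.1,"tz":3.2,"ax":0,"ay":0,"az":0}
    - {"tx":-0.1,"ty":-0.1,"tz":3.4,"ax":0,"ay":0,"az":0}
    - {"tx":-0.1,"ty":-0.1,"tz":3.4,"ax":0,"ay":0,"az":0}
    - {"tx":-0.1,"ty":-0.1,"tz":3.4,"ax":0,"ay":0,"az":0}

```text
t: 3.2
tcp_pos: [0.4971, -0.0003, 0.1292]
orientation: [0.999, 0.049, 0.0, -0.0]
force: [-0.5, 0.4, 0.0]
finger_gap: 0.0878
```

Run:
```python
from h import *
st();
```

```text
t3.20 H(mm) [-74.57  86.91 129.15] az 0.03 zt [ 6.e-04  1.e-04 -1.e+00] F_h [-0.43  0.48  0.03] gap 0.0878
```

Close gently to a small clearance first, then grip.

>>> send_rows:
  moves:
    - {"tx":0,"ty":0,"tz":0,"ax":0,"ay":0,"az":0}
    - {"tx":0,"ty":0,"tz":0,"ax":0,"ay":0,"az":0}
    - {"tx":0,"ty":0,"tz":0,"ax":0,"ay":0,"az":0}
    - {"tx":0,"ty":0,"tz":0,"ax":0,"ay":0,"az":0}
    - {"tx":0,"ty":0,"tz":0,"ax":0,"ay":0,"az":0}
  jaw: 6.3
  newtons: 3

```text
t: 3.62
tcp_pos: [0.4968, -0.0002, 0.1288]
orientation: [0.999, 0.049, 0.0, -0.0]
force: [0.1, -0.7, 0.1]
finger_gap: 0.0634
```

```bash
python3 - <<'E'
from h import *
st();
E
python3 look.py 2
```

```text
t3.62 H(mm) [-74.84  87.03 128.78] az 0.04 zt [ 2.e-04  1.e-04 -1.e+00] F_h [ 0.03 -0.69  0.07] gap 0.0634
```

View pics/L2.png

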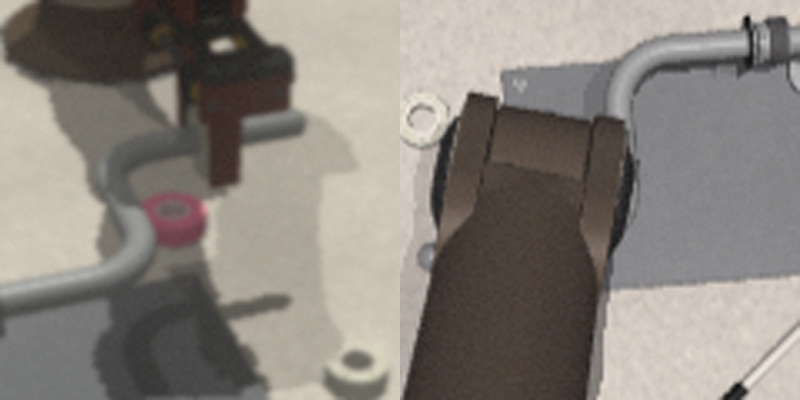

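>>> send_rows:
  moves:
    - {"tx":0,"ty":0,"tz":0,"ax":0,"ay":0,"az":0}
    - {"tx":0,"ty":0,"tz":0,"ax":0,"ay":0,"az":0}
    - {"tx":0,"ty":0,"tz":0,"ax":0,"ay":0,"az":0}
    - {"tx":0,"ty":0,"tz":0,"ax":0,"ay":0,"az":0}
  jaw: 5.5
  newtons: 3

```text
t: 4.05
tcp_pos: [0.497, -0.0002, 0.1287]
orientation: [0.999, 0.049, 0.0, 0.0]
force: [1.3, 0.2, 0.2]
finger_gap: 0.0585
```

>>> send_rows:
  moves:
    - {"tx":0,"ty":0,"tz":0,"ax":0,"ay":0,"az":0}

```text
t: 4.13
tcp_pos: [0.4969, -0.0002, 0.1287]
orientation: [0.999, 0.049, 0.0, -0.0]
force: [0.6, 0.5, -0.7]
finger_gap: 0.0587
```

>>> send_rows:
  moves:
    - {"tx":0,"ty":0,"tz":0,"ax":0,"ay":0,"az":0}

```text
t: 4.22
tcp_pos: [0.497, -0.0002, 0.1287]
orientation: [0.999, 0.049, 0.0, -0.0]
force: [0.9, -0.3, 0.5]
finger_gap: 0.0582
```

>>> send_rows:
  moves:
    - {"tx":0,"ty":0,"tz":-0.08,"ax":0,"ay":0,"az":0}
    - {"tx":0,"ty":0,"tz":-0.15,"ax":0,"ay":0,"az":0}
    - {"tx":0,"ty":0,"tz":-0.15,"ax":0,"ay":0,"az":0}
  newtons: 6

```text
t: 4.47
tcp_pos: [0.4965, -0.0002, 0.1301]
orientation: [0.999, 0.049, -0.0, -0.0]
force: [-0.6, -0.9, -0.8]
finger_gap: 0.0583
```

>>> send_rows:
  moves:
    - {"tx":0,"ty":0,"tz":0,"ax":0,"ay":0,"az":0}

```text
t: 4.55
tcp_pos: [0.4965, -0.0002, 0.1301]
orientation: [0.999, 0.049, -0.0, -0.0]
force: [-0.0, -0.1, -1.5]
finger_gap: 0.0582
```

>>> send_rows:
  moves:
    - {"tx":0.05,"ty":0,"tz":0,"ax":0,"ay":0,"az":0}

```text
t: 4.63
tcp_pos: [0.497, -0.0002, 0.1301]
orientation: [0.999, 0.049, -0.0, -0.0]
force: [-0.0, 0.4, 0.1]
finger_gap: 0.0583
```

>>> send_rows:
  moves:
    - {"tx":0.05,"ty":0,"tz":0,"ax":0,"ay":0,"az":0}

```text
t: 4.72
tcp_pos: [0.4977, -0.0001, 0.1301]
orientation: [0.999, 0.049, -0.0, -0.0]
force: [0.5, 0.6, -0.7]
finger_gap: 0.0585
```

>>> send_rows:
  moves:
    - {"tx":0,"ty":0,"tz":0,"ax":0,"ay":0,"az":0}

```text
t: 4.8
tcp_pos: [0.4978, -0.0001, 0.1301]
orientation: [0.999, 0.049, -0.0, -0.0]
force: [-0.5, 0.2, -1.1]
finger_gap: 0.059
```

>>> send_rows:
  moves:
    - {"tx":0.05,"ty":0,"tz":0,"ax":0,"ay":0,"az":0}
    - {"tx":0.05,"ty":0,"tz":0,"ax":0,"ay":0,"az":0}

```text
t: 4.97
tcp_pos: [0.4983, -0.0001, 0.1301]
orientation: [0.999, 0.049, 0.0, 0.0]
force: [-0.6, 0.4, -0.5]
finger_gap: 0.0582
```

>>> send_rows:
  moves:
    - {"tx":0.05,"ty":0,"tz":0,"ax":0,"ay":0,"az":0}
    - {"tx":0.05,"ty":0,"tz":0,"ax":0,"ay":0,"az":0}

```text
t: 5.13
tcp_pos: [0.4988, -0.0, 0.1301]
orientation: [0.999, 0.049, 0.0, -0.0]
force: [-0.2, -0.4, -0.5]
finger_gap: 0.0587
```

>>> send_rows:
  moves:
    - {"tx":0,"ty":0,"tz":0,"ax":0,"ay":0,"az":0}

```text
t: 5.22
tcp_pos: [0.4988, 0.0, 0.1301]
orientation: [0.999, 0.049, 0.0, -0.0]
force: [-0.5, 0.2, -0.7]
finger_gap: 0.0585
```

>>> send_rows:
  moves:
    - {"tx":0.05,"ty":0,"tz":0,"ax":0,"ay":0,"az":0}
    - {"tx":0.05,"ty":0,"tz":0,"ax":0,"ay":0,"az":0}

```text
t: 5.38
tcp_pos: [0.4993, 0.0, 0.1302]
orientation: [0.999, 0.049, 0.0, -0.0]
force: [-0.4, -0.1, -0.9]
finger_gap: 0.0585
```

>>> send_rows:
  moves:
    - {"tx":0.05,"ty":0,"tz":0,"ax":0,"ay":0,"az":0}
    - {"tx":0.05,"ty":0,"tz":0,"ax":0,"ay":0,"az":0}

```text
t: 5.55
tcp_pos: [0.4995, 0.0001, 0.1301]
orientation: [0.999, 0.049, -0.0, -0.0]
force: [-1.0, 0.3, 0.3]
finger_gap: 0.0585
```

>>> send_rows:
  moves:
    - {"tx":0.04,"ty":0,"tz":0,"ax":0,"ay":0,"az":0}
    - {"tx":0.04,"ty":0,"tz":0,"ax":0,"ay":0,"az":0}

```text
t: 5.72
tcp_pos: [0.4995, 0.0, 0.13]
orientation: [0.999, 0.049, -0.001, -0.0]
force: [-3.4, -0.3, 2.0]
finger_gap: 0.0584
```

>>> send_rows:
  moves:
    - {"tx":-0.1,"ty":0,"tz":0,"ax":0,"ay":0,"az":0}
    - {"tx":-0.2,"ty":0,"tz":0,"ax":0,"ay":0,"az":0}
    - {"tx":-0.28,"ty":0,"tz":0,"ax":0,"ay":0,"az":0}
    - {"tx":-0.33,"ty":0,"tz":0,"ax":0,"ay":0,"az":0}
    - {"tx":-0.33,"ty":0,"tz":0,"ax":0,"ay":0,"az":0}

```text
t: 6.13
tcp_pos: [0.4969, -0.0002, 0.1302]
orientation: [0.999, 0.049, 0.0, -0.0]
force: [0.6, -0.1, -0.9]
finger_gap: 0.0584
```

>>> send_rows:
  moves:
    - {"tx":-0.05,"ty":0,"tz":0,"ax":0,"ay":0,"az":0}
    - {"tx":-0.05,"ty":0,"tz":0,"ax":0,"ay":0,"az":0}

```text
t: 6.3
tcp_pos: [0.4965, -0.0002, 0.1302]
orientation: [0.999, 0.049, 0.0, -0.0]
force: [0.2, -0.6, -0.6]
finger_gap: 0.0586
```

>>> send_rows:
  moves:
    - {"tx":-0.04,"ty":0,"tz":0,"ax":0,"ay":0,"az":0}
    - {"tx":-0.04,"ty":0,"tz":0,"ax":0,"ay":0,"az":0}

```text
t: 6.47
tcp_pos: [0.4964, -0.0002, 0.1302]
orientation: [0.999, 0.049, 0.0, 0.0]
force: [1.6, -0.3, -2.4]
finger_gap: 0.0584
```

>>> send_rows:
  moves:
    - {"tx":0.08,"ty":0,"tz":0,"ax":0,"ay":0,"az":0}
    - {"tx":0.17,"ty":0,"tz":0,"ax":0,"ay":0,"az":0}
    - {"tx":0.17,"ty":0,"tz":0,"ax":0,"ay":0,"az":0}
    - {"tx":0.17,"ty":0,"tz":0,"ax":0,"ay":0,"az":0}

```text
t: 6.8
tcp_pos: [0.4975, -0.0002, 0.1301]
orientation: [0.999, 0.049, -0.0, 0.0]
force: [-0.9, 0.7, -0.5]
finger_gap: 0.0585
```

Run:
```python
from h import *
st();print(sense()['tcp_pos'])
h=W2H([.49795,-.0001,.13])[0];print(h)
```

```text
t6.80 H(mm) [-74.14  86.96 130.06] az 0.03 zt [-4.e-04 -1.e-04 -1.e+00] F_h [-0.81  0.81 -0.54] gap 0.0585
[ 4.97533285e-01 -1.93416738e-04  1.30062242e-01]
[-0.07371128  0.08700822  0.13      ]
```

```bash
sed -i 's/^TH=.*/TH=np.radians(5.6);O=np.array([.5811,-.0794,0.])/' h.py
python3 - <<'E'
from h import *
st();print(delta(-.075,.05,.1301,0))
E
```

```text
t6.80 H(mm) [-75.44  86.98 130.06] az 0.03 zt [-4.e-04 -1.e-04 -1.e+00] F_h [-0.81  0.81 -0.54] gap 0.0585
(array([ 0.04184902,  3.69834789, -0.00371441]), array([0.00119132, 0.0207599 , 0.0312526 ]))
```

>>> send_rows:
  moves:
    - {"tx":0.04,"ty":0.2,"tz":0,"ax":0,"ay":0,"az":0}
    - {"tx":0.04,"ty":0.5,"tz":0,"ax":0,"ay":0,"az":0}
    - {"tx":0.04,"ty":0.8,"tz":0,"ax":0,"ay":0,"az":0}
    - {"tx":0.04,"ty":1.1,"tz":0,"ax":0,"ay":0,"az":0}
    - {"tx":0.04,"ty":1.4,"tz":0,"ax":0,"ay":0,"az":0}
    - {"tx":0.04,"ty":1.7,"tz":0,"ax":0,"ay":0,"az":0}
    - {"tx":0.04,"ty":2.0,"tz":0,"ax":0,"ay":0,"az":0}

```text
t: 7.38
tcp_pos: [0.5, -0.0204, 0.1301]
orientation: [0.999, 0.049, 0.0, -0.0]
force: [-0.4, -0.2, -0.9]
finger_gap: 0.0584
```

>>> send_rows:
  moves:
    - {"tx":0,"ty":0.3,"tz":0,"ax":0,"ay":0,"az":0}
    - {"tx":0,"ty":0.6,"tz":0,"ax":0,"ay":0,"az":0}
    - {"tx":0,"ty":0.9,"tz":0,"ax":0,"ay":0,"az":0}
    - {"tx":0,"ty":1.2,"tz":0,"ax":0,"ay":0,"az":0}
    - {"tx":0,"ty":1.4,"tz":0,"ax":0,"ay":0,"az":0}
    - {"tx":0,"ty":1.5,"tz":0,"ax":0,"ay":0,"az":0}
    - {"tx":0,"ty":1.5,"tz":0,"ax":0,"ay":0,"az":0}

```text
t: 7.97
tcp_pos: [0.5015, -0.0352, 0.1301]
orientation: [0.999, 0.049, 0.0, -0.0]
force: [-0.6, -0.9, -1.4]
finger_gap: 0.0584
```

Run:
```python
from h import *
st();print(delta(-.075,.045,.1301,0))
```

```text
t7.97 H(mm) [-74.91  51.77 130.14] az 0.01 zt [ 0.  0. -1.] F_h [-0.69 -0.84 -1.37] gap 0.0584
(array([-0.00905055,  0.67729857,  0.00381711]), array([-8.55928261e-05, -1.15455807e-03,  1.30893364e-02]))
```

```bash
cat >> h.py <<'E'
def b1(t,Rr=.0445):
    t=np.radians(t);return np.array([-.03-Rr*np.cos(t),.045-Rr*np.sin(t)])
def b2(t,Rr=.0445):
    t=np.radians(t);return np.array([.03+Rr*np.sin(t),-.045+Rr*np.cos(t)])
def rows(pts,z=.1301):
    for x,y,a in pts:
        d,r=delta(x,y,z,a);print("x%.1f y%.1f a%.0f: t %s a %s"%(x*1e3,y*1e3,a,np.round(d,2),np.round(r,2)))
E
python3 - <<'E'
from h import *
rows([(-.075,.048,0),(-.0748,.045,0)]+[(*b1(t),t) for t in range(4,45,4)])
E
```

```text
x-75.0 y48.0 a0: t [-0.01  0.38  0.  ] a [-0.   -0.    0.01]
x-74.8 y45.0 a0: t [0.01 0.68 0.  ] a [-0.   -0.    0.01]
x-74.4 y41.9 a4: t [0.05 0.99 0.  ] a [-0.   -0.   -3.99]
x-74.1 y38.8 a8: t [0.08 1.3  0.  ] a [-0.   -0.   -7.99]
x-73.5 y35.7 a12: t [0.14 1.6  0.  ] a [  0.    -0.   -11.99]
x-72.8 y32.7 a16: t [0.21 1.9  0.  ] a [  0.    -0.   -15.99]
x-71.8 y29.8 a20: t [0.31 2.2  0.  ] a [  0.    -0.   -19.99]
x-70.7 y26.9 a24: t [0.43 2.49 0.  ] a [  0.    -0.   -23.99]
x-69.3 y24.1 a28: t [0.56 2.77 0.  ] a [  0.    -0.   -27.99]
x-67.7 y21.4 a32: t [0.72 3.04 0.  ] a [  0.    -0.   -31.99]
x-66.0 y18.8 a36: t [0.89 3.29 0.  ] a [  0.    -0.   -35.99]
x-64.1 y16.4 a40: t [1.08 3.54 0.  ] a [  0.    -0.   -39.99]
x-62.0 y14.1 a44: t [1.29 3.77 0.  ] a [  0.    -0.   -43.99]
```

>>> send_rows:
  moves:
    - {"tx":0,"ty":0.35,"tz":0,"ax":0,"ay":0,"az":0}
    - {"tx":0.01,"ty":0.68,"tz":0,"ax":0,"ay":0,"az":0}
    - {"tx":0.05,"ty":0.99,"tz":0,"ax":0,"ay":0,"az":-4}
    - {"tx":0.08,"ty":1.3,"tz":0,"ax":0,"ay":0,"az":-8}
    - {"tx":0.14,"ty":1.6,"tz":0,"ax":0,"ay":0,"az":-12}
    - {"tx":0.14,"ty":1.6,"tz":0,"ax":0,"ay":0,"az":-12}

```text
t: 8.47
tcp_pos: [0.5046, -0.0515, 0.1302]
orientation: [0.988, 0.154, 0.0, 0.0]
force: [-0.7, -0.1, -0.6]
finger_gap: 0.0585
```

Run:
```python
from h import *
st();rows([(*b1(t),t) for t in range(12,45,4)])
```

```text
t8.47 H(mm) [-73.43  35.19 130.24] az 12.17 zt [ 3.e-04 -2.e-04 -1.e+00] F_h [-0.72 -0.03 -0.6 ] gap 0.0585
x-73.5 y35.7 a12: t [ 0.   -0.06  0.01] a [ 0.02 -0.01  0.17]
x-72.8 y32.7 a16: t [0.01 0.25 0.01] a [ 0.02 -0.01 -3.83]
x-71.8 y29.8 a20: t [0.04 0.56 0.01] a [ 0.02 -0.01 -7.83]
x-70.7 y26.9 a24: t [0.1  0.87 0.01] a [ 2.000e-02 -1.000e-02 -1.183e+01]
x-69.3 y24.1 a28: t [0.17 1.17 0.01] a [ 2.000e-02 -1.000e-02 -1.583e+01]
x-67.7 y21.4 a32: t [0.27 1.47 0.01] a [ 2.000e-02 -1.000e-02 -1.983e+01]
x-66.0 y18.8 a36: t [0.38 1.75 0.01] a [ 2.000e-02 -1.000e-02 -2.383e+01]
x-64.1 y16.4 a40: t [0.52 2.03 0.01] a [ 2.000e-02 -1.000e-02 -2.783e+01]
x-62.0 y14.1 a44: t [0.67 2.3  0.01] a [ 2.000e-02 -1.000e-02 -3.183e+01]
```

>>> send_rows:
  moves:
    - {"tx":0.01,"ty":0.25,"tz":0,"ax":0,"ay":0,"az":-4}
    - {"tx":0.04,"ty":0.56,"tz":0,"ax":0,"ay":0,"az":-8}
    - {"tx":0.1,"ty":0.87,"tz":0,"ax":0,"ay":0,"az":-12}
    - {"tx":0.17,"ty":1.17,"tz":0,"ax":0,"ay":0,"az":-16}
    - {"tx":0.17,"ty":1.17,"tz":0,"ax":0,"ay":0,"az":-16}

```text
t: 8.88
tcp_pos: [0.5098, -0.0619, 0.1302]
orientation: [0.957, 0.289, 0.0, 0.0]
force: [-0.9, 0.3, -0.8]
finger_gap: 0.0583
```

>>> send_rows:
  moves:
    - {"tx":0,"ty":0,"tz":0,"ax":0,"ay":0,"az":0}

```text
t: 8.97
tcp_pos: [0.5096, -0.0615, 0.1301]
orientation: [0.958, 0.287, -0.0, -0.0]
force: [0.7, 0.7, -0.8]
finger_gap: 0.0583
```

Run:
```python
from h import *
st();rows([(*b1(t),t) for t in range(28,65,4)])
```

```text
t8.97 H(mm) [-69.45  24.81 130.1 ] az 27.80 zt [-1.e-04  1.e-04 -1.e+00] F_h [ 0.76  0.66 -0.77] gap 0.0583
x-69.3 y24.1 a28: t [-0.02  0.07 -0.  ] a [-0.01 -0.   -0.2 ]
x-67.7 y21.4 a32: t [-0.01  0.38 -0.  ] a [-0.01 -0.   -4.2 ]
x-66.0 y18.8 a36: t [ 0.03  0.69 -0.  ] a [-0.01 -0.   -8.2 ]
x-64.1 y16.4 a40: t [ 0.08  0.99 -0.  ] a [-1.00e-02 -0.00e+00 -1.22e+01]
x-62.0 y14.1 a44: t [ 0.16  1.3  -0.  ] a [-1.00e-02 -0.00e+00 -1.62e+01]
x-59.8 y11.9 a48: t [ 0.26  1.59 -0.  ] a [-1.00e-02 -0.00e+00 -2.02e+01]
x-57.4 y9.9 a52: t [ 0.37  1.88 -0.  ] a [-1.00e-02 -0.00e+00 -2.42e+01]
x-54.9 y8.1 a56: t [ 0.51  2.16 -0.  ] a [-1.00e-02 -0.00e+00 -2.82e+01]
x-52.3 y6.5 a60: t [ 0.67  2.43 -0.  ] a [-1.00e-02 -0.00e+00 -3.22e+01]
x-49.5 y5.0 a64: t [ 0.84  2.68 -0.  ] a [-1.00e-02 -0.00e+00 -3.62e+01]
```

>>> send_rows:
  moves:
    - {"tx":-0.01,"ty":0.38,"tz":0,"ax":0,"ay":0,"az":-4.2}
    - {"tx":0.03,"ty":0.69,"tz":0,"ax":0,"ay":0,"az":-8.2}
    - {"tx":0.08,"ty":0.99,"tz":0,"ax":0,"ay":0,"az":-12.2}
    - {"tx":0.16,"ty":1.3,"tz":0,"ax":0,"ay":0,"az":-16.2}
    - {"tx":0.16,"ty":1.3,"tz":0,"ax":0,"ay":0,"az":-16.2}

```text
t: 9.38
tcp_pos: [0.5184, -0.0715, 0.1302]
orientation: [0.907, 0.421, 0.0, 0.0]
force: [0.1, -0.3, -1.4]
finger_gap: 0.0587
```

>>> send_rows:
  moves:
    - {"tx":0,"ty":0,"tz":0,"ax":0,"ay":0,"az":0}

```text
t: 9.47
tcp_pos: [0.518, -0.0712, 0.1301]
orientation: [0.908, 0.419, -0.0, -0.0]
force: [-0.3, 0.8, -0.1]
finger_gap: 0.0583
```

Run:
```python
from h import *
st();rows([(*b1(t),t) for t in range(44,70,4)])
```

```text
t9.47 H(mm) [-61.99  14.34 130.06] az 43.98 zt [-2.e-04  2.e-04 -1.e+00] F_h [-0.25  0.8  -0.07] gap 0.0583
x-62.0 y14.1 a44: t [-0.02  0.02 -0.  ] a [-0.02 -0.   -0.02]
x-59.8 y11.9 a48: t [-0.01  0.33 -0.  ] a [-0.02 -0.   -4.02]
x-57.4 y9.9 a52: t [ 0.02  0.64 -0.  ] a [-0.02 -0.   -8.02]
x-54.9 y8.1 a56: t [ 0.08  0.94 -0.  ] a [ -0.02  -0.   -12.02]
x-52.3 y6.5 a60: t [ 0.15  1.24 -0.  ] a [ -0.02  -0.   -16.02]
x-49.5 y5.0 a64: t [ 0.25  1.54 -0.  ] a [-2.000e-02 -0.000e+00 -2.002e+01]
x-46.7 y3.7 a68: t [ 0.37  1.83 -0.  ] a [-2.000e-02 -0.000e+00 -2.402e+01]
```

>>> send_rows:
  moves:
    - {"tx":-0.01,"ty":0.33,"tz":0,"ax":0,"ay":0,"az":-4}
    - {"tx":0.02,"ty":0.64,"tz":0,"ax":0,"ay":0,"az":-8}
    - {"tx":0.08,"ty":0.94,"tz":0,"ax":0,"ay":0,"az":-12}
    - {"tx":0.15,"ty":1.24,"tz":0,"ax":0,"ay":0,"az":-16}
    - {"tx":0.15,"ty":1.24,"tz":0,"ax":0,"ay":0,"az":-16}

```text
t: 9.88
tcp_pos: [0.5288, -0.078, 0.1301]
orientation: [0.84, 0.543, 0.0, 0.0]
force: [0.3, 0.2, -0.3]
finger_gap: 0.0583
```

>>> send_rows:
  moves:
    - {"tx":0,"ty":0,"tz":0,"ax":0,"ay":0,"az":0}

```text
t: 9.97
tcp_pos: [0.5284, -0.0779, 0.13]
orientation: [0.841, 0.541, -0.0, -0.0]
force: [-0.1, -0.2, -1.2]
finger_gap: 0.0585
```

```bash
python3 look.py 3
python3 - <<'E'
from h import *
st();rows([(*b1(t),t) for t in range(60,91,4)]+[(-.03,.0002,90),(-.025,0,90),(-.02,0,90)])
E
```

```text
t10.07 H(mm) [-52.41   6.67 130.05] az 60.04 zt [-3.e-04  2.e-04 -1.e+00] F_h [ 0.35 -0.67 -1.05] gap 0.0587
x-52.3 y6.5 a60: t [-0.01  0.02 -0.01] a [-0.02 -0.    0.04]
x-49.5 y5.0 a64: t [ 0.    0.33 -0.01] a [-0.02 -0.   -3.96]
x-46.7 y3.7 a68: t [ 0.03  0.64 -0.01] a [-0.02 -0.   -7.96]
x-43.8 y2.7 a72: t [ 0.09  0.95 -0.01] a [ -0.02  -0.   -11.96]
x-40.8 y1.8 a76: t [ 0.16  1.25 -0.01] a [ -0.02  -0.   -15.96]
x-37.7 y1.2 a80: t [ 0.26  1.55 -0.01] a [ -0.02  -0.   -19.96]
x-34.7 y0.7 a84: t [ 0.37  1.83 -0.01] a [-2.000e-02 -1.000e-02 -2.396e+01]
x-31.6 y0.5 a88: t [ 0.51  2.11 -0.01] a [-2.000e-02 -1.000e-02 -2.796e+01]
x-30.0 y0.2 a90: t [ 0.56  2.26 -0.01] a [-2.000e-02 -1.000e-02 -2.996e+01]
x-25.0 y0.0 a90: t [ 0.79  2.71 -0.01] a [-2.000e-02 -1.000e-02 -2.996e+01]
x-20.0 y0.0 a90: t [ 1.04  3.14 -0.01] a [-2.000e-02 -1.000e-02 -2.996e+01]
```

View pics/L3.png

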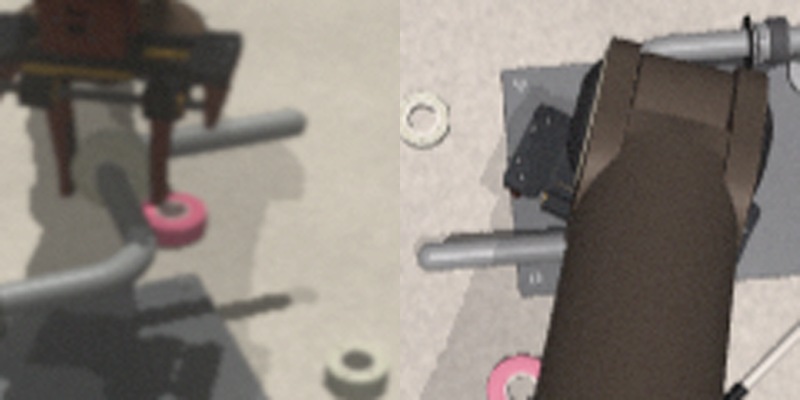

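>>> send_rows:
  moves:
    - {"tx":0,"ty":0.33,"tz":0,"ax":0,"ay":0,"az":-4}
    - {"tx":0.03,"ty":0.64,"tz":0,"ax":0,"ay":0,"az":-8}
    - {"tx":0.09,"ty":0.95,"tz":0,"ax":0,"ay":0,"az":-12}
    - {"tx":0.16,"ty":1.25,"tz":0,"ax":0,"ay":0,"az":-16}
    - {"tx":0.16,"ty":1.25,"tz":0,"ax":0,"ay":0,"az":-16}

```text
t: 10.48
tcp_pos: [0.5409, -0.0817, 0.1301]
orientation: [0.755, 0.655, 0.0, 0.0]
force: [-0.4, -0.5, -1.0]
finger_gap: 0.0581
```

>>> send_rows:
  moves:
    - {"tx":0,"ty":0,"tz":0,"ax":0,"ay":0,"az":0}

```text
t: 10.57
tcp_pos: [0.5405, -0.0817, 0.1301]
orientation: [0.757, 0.654, -0.0, -0.0]
force: [0.7, -0.8, -1.0]
finger_gap: 0.0584
```

Run:
```python
from h import *
st();rows([(*b1(t),t) for t in range(76,91,4)]+[(-.03,.0002,90),(-.026,0,90),(-.022,0,90),(-.018,0,90)])
```

```text
t10.57 H(mm) [-40.65   1.7  130.07] az 76.02 zt [-2.e-04  2.e-04 -1.e+00] F_h [ 0.61 -0.89 -1.  ] gap 0.0584
x-40.8 y1.8 a76: t [ 0.01 -0.01 -0.  ] a [-0.01 -0.01  0.02]
x-37.7 y1.2 a80: t [ 0.02  0.3  -0.  ] a [-0.01 -0.01 -3.98]
x-34.7 y0.7 a84: t [ 0.05  0.61 -0.  ] a [-0.01 -0.01 -7.98]
x-31.6 y0.5 a88: t [ 0.11  0.91 -0.  ] a [-1.000e-02 -1.000e-02 -1.198e+01]
x-30.0 y0.2 a90: t [ 0.11  1.07 -0.  ] a [-1.000e-02 -1.000e-02 -1.398e+01]
x-26.0 y0.0 a90: t [ 0.19  1.46 -0.  ] a [-1.000e-02 -1.000e-02 -1.398e+01]
x-22.0 y0.0 a90: t [ 0.29  1.85 -0.  ] a [-1.000e-02 -1.000e-02 -1.398e+01]
x-18.0 y0.0 a90: t [ 0.38  2.24 -0.  ] a [-1.000e-02 -1.000e-02 -1.398e+01]
```

>>> send_rows:
  moves:
    - {"tx":0.02,"ty":0.3,"tz":0,"ax":0,"ay":0,"az":-4}
    - {"tx":0.05,"ty":0.61,"tz":0,"ax":0,"ay":0,"az":-8}
    - {"tx":0.1,"ty":0.91,"tz":0,"ax":0,"ay":0,"az":-12}
    - {"tx":0.12,"ty":1.07,"tz":0,"ax":0,"ay":0,"az":-14}
    - {"tx":0.19,"ty":1.46,"tz":0,"ax":0,"ay":0,"az":-14}
    - {"tx":0.29,"ty":1.85,"tz":0,"ax":0,"ay":0,"az":-14}
    - {"tx":0.38,"ty":2.24,"tz":0,"ax":0,"ay":0,"az":-14}
    - {"tx":0.38,"ty":2.24,"tz":0,"ax":0,"ay":0,"az":-14}

```text
t: 11.23
tcp_pos: [0.5642, -0.0809, 0.1301]
orientation: [0.671, 0.742, 0.0, 0.0]
force: [0.3, -0.1, -0.6]
finger_gap: 0.0585
```

>>> send_rows:
  moves:
    - {"tx":0,"ty":0,"tz":0,"ax":0,"ay":0,"az":0}

```text
t: 11.32
tcp_pos: [0.5635, -0.0811, 0.13]
orientation: [0.671, 0.742, -0.0, -0.0]
force: [-0.0, -0.1, -1.1]
finger_gap: 0.0585
```

Run:
```python
from h import *
st();rows([(-.018,0,90)])
```

```text
t11.32 H(mm) [-1.7720e+01  6.0000e-02  1.2997e+02] az 90.18 zt [-3.e-04 -1.e-04 -1.e+00] F_h [-0.04 -0.09 -1.06] gap 0.0585
x-18.0 y0.0 a90: t [-0.01 -0.03 -0.01] a [-0.02  0.    0.18]
```

>>> send_rows:
  moves:
    - {"tx":0.06,"ty":0,"tz":0,"ax":0,"ay":0,"az":0}
    - {"tx":0.12,"ty":0,"tz":0,"ax":0,"ay":0,"az":0}
    - {"tx":0.12,"ty":0,"tz":0,"ax":0,"ay":0,"az":0}

```text
t: 11.57
tcp_pos: [0.563, -0.0798, 0.1301]
orientation: [0.67, 0.742, -0.0, -0.0]
force: [-0.0, -1.1, -0.6]
finger_gap: 0.0583
```

>>> send_rows:
  moves:
    - {"tx":0.04,"ty":0,"tz":0,"ax":0,"ay":0,"az":0}
    - {"tx":0.04,"ty":0,"tz":0,"ax":0,"ay":0,"az":0}

```text
t: 11.73
tcp_pos: [0.5631, -0.0795, 0.1302]
orientation: [0.67, 0.742, 0.0, -0.0]
force: [0.1, -0.3, -0.6]
finger_gap: 0.0582
```

>>> send_rows:
  moves:
    - {"tx":0.03,"ty":0,"tz":0,"ax":0,"ay":0,"az":0}
    - {"tx":0.03,"ty":0,"tz":0,"ax":0,"ay":0,"az":0}

```text
t: 11.9
tcp_pos: [0.5631, -0.0793, 0.1302]
orientation: [0.67, 0.742, 0.0, -0.0]
force: [0.6, -0.3, -0.2]
finger_gap: 0.0584
```

>>> send_rows:
  moves:
    - {"tx":0.04,"ty":0,"tz":0,"ax":0,"ay":0,"az":0}
    - {"tx":0.04,"ty":0,"tz":0,"ax":0,"ay":0,"az":0}

```text
t: 12.07
tcp_pos: [0.5631, -0.0792, 0.1301]
orientation: [0.67, 0.742, -0.0, 0.0]
force: [-0.2, -0.6, 0.1]
finger_gap: 0.0585
```

>>> send_rows:
  moves:
    - {"tx":0.03,"ty":0,"tz":0,"ax":0,"ay":0,"az":0}
    - {"tx":0.03,"ty":0,"tz":0,"ax":0,"ay":0,"az":0}

```text
t: 12.23
tcp_pos: [0.5631, -0.0792, 0.1302]
orientation: [0.67, 0.742, -0.0, 0.0]
force: [0.8, -2.9, -1.8]
finger_gap: 0.0583
```

Run:
```python
from h import *
st()
```

```text
t12.23 H(mm) [-17.86   1.96 130.15] az 90.21 zt [ 2.e-04 -6.e-04 -1.e+00] F_h [ 0.52 -2.96 -1.78] gap 0.0583
```

```bash
sed -i 's/^TH=.*/TH=np.radians(5.6);O=np.array([.58106,-.0790,0.])/' h.py
```

>>> send_rows:
  moves:
    - {"tx":-0.1,"ty":0,"tz":0,"ax":0,"ay":0,"az":0}
    - {"tx":-0.22,"ty":0.1,"tz":0,"ax":0,"ay":0,"az":0.2}
    - {"tx":-0.22,"ty":0.5,"tz":0,"ax":0,"ay":0,"az":0.2}
    - {"tx":-0.22,"ty":0.9,"tz":0,"ax":0,"ay":0,"az":0.2}
    - {"tx":-0.22,"ty":1.3,"tz":0,"ax":0,"ay":0,"az":0.2}
    - {"tx":-0.22,"ty":1.7,"tz":0,"ax":0,"ay":0,"az":0.2}
    - {"tx":-0.22,"ty":2.1,"tz":0,"ax":0,"ay":0,"az":0.2}
    - {"tx":-0.22,"ty":2.5,"tz":0,"ax":0,"ay":0,"az":0.2}
    - {"tx":-0.22,"ty":2.9,"tz":0,"ax":0,"ay":0,"az":0.2}
    - {"tx":-0.22,"ty":3.2,"tz":0,"ax":0,"ay":0,"az":0.2}
    - {"tx":-0.22,"ty":3.4,"tz":0,"ax":0,"ay":0,"az":0.2}
    - {"tx":-0.22,"ty":3.4,"tz":0,"ax":0,"ay":0,"az":0.2}

```text
t: 13.23
tcp_pos: [0.5976, -0.0773, 0.1301]
orientation: [0.671, 0.741, 0.0, 0.0]
force: [0.5, 0.4, -1.2]
finger_gap: 0.0587
```

Run:
```python
from h import *
st();rows([(.02,0,90),(.024,0,90),(.027,0,90),(.03,-.0003,90)]+[(*b2(t),90-t) for t in range(4,33,4)])
```

```text
t13.23 H(mm) [1.6590e+01 1.2000e-01 1.3006e+02] az 90.04 zt [ 1.e-04 -0.e+00 -1.e+00] F_h [ 0.54  0.34 -1.22] gap 0.0587
x20.0 y0.0 a90: t [-0.01  0.34 -0.  ] a [0.01 0.   0.04]
x24.0 y0.0 a90: t [-0.01  0.74 -0.  ] a [0.01 0.   0.04]
x27.0 y0.0 a90: t [-0.01  1.04 -0.  ] a [0.01 0.   0.04]
x30.0 y-0.3 a90: t [-0.04  1.34 -0.  ] a [0.01 0.   0.04]
x33.1 y-0.6 a86: t [-0.07  1.65 -0.  ] a [0.01 0.   4.04]
x36.2 y-0.9 a82: t [-0.11  1.96 -0.  ] a [0.01 0.   8.04]
x39.3 y-1.5 a78: t [-0.16  2.27 -0.  ] a [1.000e-02 0.000e+00 1.204e+01]
x42.3 y-2.2 a74: t [-0.24  2.57 -0.  ] a [1.000e-02 0.000e+00 1.604e+01]
x45.2 y-3.2 a70: t [-0.33  2.86 -0.  ] a [1.000e-02 0.000e+00 2.004e+01]
x48.1 y-4.3 a66: t [-0.45  3.15 -0.  ] a [1.000e-02 0.000e+00 2.404e+01]
x50.9 y-5.7 a62: t [-0.59  3.43 -0.  ] a [1.000e-02 0.000e+00 2.804e+01]
x53.6 y-7.3 a58: t [-0.74  3.7  -0.  ] a [1.000e-02 0.000e+00 3.204e+01]
```

>>> send_rows:
  moves:
    - {"tx":-0.01,"ty":0.34,"tz":0,"ax":0,"ay":0,"az":0}
    - {"tx":-0.01,"ty":0.74,"tz":0,"ax":0,"ay":0,"az":0}
    - {"tx":-0.01,"ty":1.04,"tz":0,"ax":0,"ay":0,"az":0}
    - {"tx":-0.04,"ty":1.34,"tz":0,"ax":0,"ay":0,"az":0}
    - {"tx":-0.07,"ty":1.65,"tz":0,"ax":0,"ay":0,"az":4}
    - {"tx":-0.11,"ty":1.96,"tz":0,"ax":0,"ay":0,"az":8}
    - {"tx":-0.16,"ty":2.27,"tz":0,"ax":0,"ay":0,"az":12}
    - {"tx":-0.16,"ty":2.27,"tz":0,"ax":0,"ay":0,"az":12}

```text
t: 13.9
tcp_pos: [0.6205, -0.0766, 0.1301]
orientation: [0.746, 0.666, 0.0, 0.0]
force: [-0.2, -0.6, -0.6]
finger_gap: 0.0585
```

>>> send_rows:
  moves:
    - {"tx":0,"ty":0,"tz":0,"ax":0,"ay":0,"az":0}

```text
t: 13.98
tcp_pos: [0.62, -0.0766, 0.13]
orientation: [0.744, 0.668, -0.0, -0.0]
force: [0.2, -0.3, -0.8]
finger_gap: 0.0586
```

Run:
```python
from h import *
st();rows([(*b2(t),90-t) for t in range(12,45,4)])
```

```text
t13.98 H(mm) [ 38.98  -1.39 130.  ] az 78.17 zt [-2.e-04 -2.e-04 -1.e+00] F_h [ 0.19 -0.32 -0.83] gap 0.0586
x39.3 y-1.5 a78: t [-0.    0.03 -0.01] a [-0.01  0.01  0.17]
x42.3 y-2.2 a74: t [-0.01  0.34 -0.01] a [-0.01  0.01  4.17]
x45.2 y-3.2 a70: t [-0.05  0.65 -0.01] a [-0.01  0.01  8.17]
x48.1 y-4.3 a66: t [-0.1   0.95 -0.01] a [-1.000e-02  1.000e-02  1.217e+01]
x50.9 y-5.7 a62: t [-0.18  1.25 -0.01] a [-1.000e-02  1.000e-02  1.617e+01]
x53.6 y-7.3 a58: t [-0.28  1.55 -0.01] a [-1.000e-02  1.000e-02  2.017e+01]
x56.2 y-9.0 a54: t [-0.39  1.84 -0.01] a [-1.000e-02  1.000e-02  2.417e+01]
x58.6 y-10.9 a50: t [-0.53  2.12 -0.01] a [-1.000e-02  1.000e-02  2.817e+01]
x60.9 y-13.0 a46: t [-0.69  2.38 -0.01] a [-1.000e-02  1.000e-02  3.217e+01]
```

>>> send_rows:
  moves:
    - {"tx":-0.01,"ty":0.34,"tz":0,"ax":0,"ay":0,"az":4.2}
    - {"tx":-0.05,"ty":0.65,"tz":0,"ax":0,"ay":0,"az":8.2}
    - {"tx":-0.1,"ty":0.95,"tz":0,"ax":0,"ay":0,"az":12.2}
    - {"tx":-0.18,"ty":1.25,"tz":0,"ax":0,"ay":0,"az":16.2}
    - {"tx":-0.18,"ty":1.25,"tz":0,"ax":0,"ay":0,"az":16.2}

```text
t: 14.4
tcp_pos: [0.6323, -0.08, 0.1301]
orientation: [0.832, 0.555, -0.0, 0.0]
force: [-0.3, -0.3, -1.2]
finger_gap: 0.0586
```

>>> send_rows:
  moves:
    - {"tx":0,"ty":0,"tz":0,"ax":0,"ay":0,"az":0}

```text
t: 14.48
tcp_pos: [0.632, -0.0799, 0.13]
orientation: [0.831, 0.557, -0.0, -0.0]
force: [0.9, -1.1, -0.7]
finger_gap: 0.0584
```

Run:
```python
from h import *
st();rows([(*b2(t),90-t) for t in range(28,61,4)])
```

```text
t14.48 H(mm) [ 50.57  -5.82 130.03] az 62.05 zt [-3.e-04 -1.e-04 -1.e+00] F_h [ 0.83 -1.22 -0.73] gap 0.0584
x50.9 y-5.7 a62: t [ 0.02  0.02 -0.01] a [-0.01  0.01  0.05]
x53.6 y-7.3 a58: t [ 0.01  0.33 -0.01] a [-0.01  0.01  4.05]
x56.2 y-9.0 a54: t [-0.02  0.64 -0.01] a [-0.01  0.01  8.05]
x58.6 y-10.9 a50: t [-0.07  0.95 -0.01] a [-1.000e-02  1.000e-02  1.205e+01]
x60.9 y-13.0 a46: t [-0.15  1.25 -0.01] a [-1.000e-02  1.000e-02  1.605e+01]
x63.1 y-15.2 a42: t [-0.25  1.55 -0.01] a [-1.000e-02  1.000e-02  2.005e+01]
x65.1 y-17.6 a38: t [-0.36  1.83 -0.01] a [-1.000e-02  1.000e-02  2.405e+01]
x66.9 y-20.1 a34: t [-0.5   2.11 -0.01] a [-1.000e-02  2.000e-02  2.805e+01]
x68.5 y-22.7 a30: t [-0.65  2.38 -0.01] a [-1.000e-02  2.000e-02  3.205e+01]
```

>>> send_rows:
  moves:
    - {"tx":0.01,"ty":0.33,"tz":0,"ax":0,"ay":0,"az":4}
    - {"tx":-0.02,"ty":0.64,"tz":0,"ax":0,"ay":0,"az":8}
    - {"tx":-0.07,"ty":0.95,"tz":0,"ax":0,"ay":0,"az":12}
    - {"tx":-0.15,"ty":1.25,"tz":0,"ax":0,"ay":0,"az":16}
    - {"tx":-0.15,"ty":1.25,"tz":0,"ax":0,"ay":0,"az":16}

```text
t: 14.9
tcp_pos: [0.6431, -0.0863, 0.1301]
orientation: [0.901, 0.434, -0.0, 0.0]
force: [-0.7, -0.5, -0.2]
finger_gap: 0.0585
```

>>> send_rows:
  moves:
    - {"tx":0,"ty":0,"tz":0,"ax":0,"ay":0,"az":0}

```text
t: 14.98
tcp_pos: [0.6428, -0.086, 0.13]
orientation: [0.9, 0.436, -0.0, -0.0]
force: [-0.1, 0.2, -0.3]
finger_gap: 0.0585
```

Run:
```python
from h import *
st();rows([(*b2(t),90-t) for t in range(44,73,4)])
```

```text
t14.98 H(mm) [ 60.75 -13.02 130.03] az 46.08 zt [-4.e-04 -0.e+00 -1.e+00] F_h [-0.07  0.21 -0.32] gap 0.0585
x60.9 y-13.0 a46: t [ 0.01  0.01 -0.01] a [-0.02  0.02  0.08]
x63.1 y-15.2 a42: t [ 0.    0.32 -0.01] a [-0.02  0.02  4.08]
x65.1 y-17.6 a38: t [-0.03  0.63 -0.01] a [-0.02  0.02  8.08]
x66.9 y-20.1 a34: t [-0.09  0.93 -0.01] a [-1.000e-02  2.000e-02  1.208e+01]
x68.5 y-22.7 a30: t [-0.16  1.24 -0.01] a [-1.000e-02  2.000e-02  1.608e+01]
x70.0 y-25.5 a26: t [-0.26  1.53 -0.01] a [-1.000e-02  2.000e-02  2.008e+01]
x71.3 y-28.3 a22: t [-0.37  1.82 -0.01] a [-1.000e-02  2.000e-02  2.408e+01]
x72.3 y-31.2 a18: t [-0.51  2.1  -0.01] a [-1.000e-02  2.000e-02  2.808e+01]
```

>>> send_rows:
  moves:
    - {"tx":0,"ty":0.32,"tz":0,"ax":0,"ay":0,"az":4}
    - {"tx":-0.03,"ty":0.63,"tz":0,"ax":0,"ay":0,"az":8}
    - {"tx":-0.09,"ty":0.93,"tz":0,"ax":0,"ay":0,"az":12}
    - {"tx":-0.16,"ty":1.24,"tz":0,"ax":0,"ay":0,"az":16}
    - {"tx":-0.16,"ty":1.24,"tz":0,"ax":0,"ay":0,"az":16}

```text
t: 15.4
tcp_pos: [0.6517, -0.0954, 0.1301]
orientation: [0.953, 0.304, -0.0, 0.0]
force: [-0.1, -0.8, -0.4]
finger_gap: 0.0584
```

>>> send_rows:
  moves:
    - {"tx":0,"ty":0,"tz":0,"ax":0,"ay":0,"az":0}

```text
t: 15.48
tcp_pos: [0.6515, -0.095, 0.13]
orientation: [0.952, 0.306, -0.0, -0.0]
force: [-0.8, -0.5, -0.8]
finger_gap: 0.0586
```

Run:
```python
from h import *
st();rows([(*b2(t),90-t) for t in range(60,91,4)]+[(.0749,-.045,0),(.075,-.049,0),(.075,-.053,0),(.075,-.057,0)])
```

```text
t15.48 H(mm) [ 68.54 -22.77 130.04] az 30.09 zt [-4.e-04  0.e+00 -1.e+00] F_h [-0.82 -0.38 -0.79] gap 0.0586
x68.5 y-22.7 a30: t [ 0.   -0.   -0.01] a [-0.01  0.02  0.09]
x70.0 y-25.5 a26: t [-0.01  0.31 -0.01] a [-0.01  0.02  4.09]
x71.3 y-28.3 a22: t [-0.04  0.62 -0.01] a [-0.01  0.02  8.09]
x72.3 y-31.2 a18: t [-0.1   0.92 -0.01] a [-1.000e-02  2.000e-02  1.209e+01]
x73.2 y-34.2 a14: t [-0.17  1.22 -0.01] a [-1.000e-02  2.000e-02  1.609e+01]
x73.8 y-37.3 a10: t [-0.27  1.52 -0.01] a [-1.000e-02  2.000e-02  2.009e+01]
x74.3 y-40.3 a6: t [-0.39  1.81 -0.01] a [-1.000e-02  2.000e-02  2.409e+01]
x74.5 y-43.4 a2: t [-0.52  2.09 -0.01] a [-1.000e-02  2.000e-02  2.809e+01]
x74.9 y-45.0 a0: t [-0.56  2.24 -0.01] a [-1.000e-02  2.000e-02  3.009e+01]
x75.0 y-49.0 a0: t [-0.76  2.59 -0.01] a [-1.000e-02  2.000e-02  3.009e+01]
x75.0 y-53.0 a0: t [-0.96  2.94 -0.01] a [-1.000e-02  2.000e-02  3.009e+01]
x75.0 y-57.0 a0: t [-1.16  3.29 -0.01] a [-1.000e-02  2.000e-02  3.009e+01]
```

>>> send_rows:
  moves:
    - {"tx":-0.01,"ty":0.31,"tz":0,"ax":0,"ay":0,"az":4}
    - {"tx":-0.04,"ty":0.62,"tz":0,"ax":0,"ay":0,"az":8}
    - {"tx":-0.1,"ty":0.92,"tz":0,"ax":0,"ay":0,"az":12}
    - {"tx":-0.17,"ty":1.22,"tz":0,"ax":0,"ay":0,"az":16}
    - {"tx":-0.17,"ty":1.22,"tz":0,"ax":0,"ay":0,"az":16}

```text
t: 15.9
tcp_pos: [0.6573, -0.1063, 0.1301]
orientation: [0.986, 0.169, -0.0, 0.0]
force: [-0.1, 0.2, -0.2]
finger_gap: 0.0583
```

>>> send_rows:
  moves:
    - {"tx":0,"ty":0,"tz":0,"ax":0,"ay":0,"az":0}

```text
t: 15.98
tcp_pos: [0.6572, -0.1058, 0.13]
orientation: [0.985, 0.171, -0.0, -0.0]
force: [0.4, 0.3, -0.4]
finger_gap: 0.0583
```

Run:
```python
from h import *
st();rows([(*b2(t),90-t) for t in range(76,91,4)]+[(.0749,-.045,0),(.075,-.049,0),(.075,-.053,0),(.075,-.057,0)])
```

```text
t15.98 H(mm) [ 73.17 -34.13 130.05] az 14.10 zt [-3.e-04  1.e-04 -1.e+00] F_h [ 0.44  0.3  -0.41] gap 0.0583
x73.2 y-34.2 a14: t [-0.    0.01 -0.01] a [-0.01  0.02  0.1 ]
x73.8 y-37.3 a10: t [-0.01  0.32 -0.01] a [-0.01  0.02  4.1 ]
x74.3 y-40.3 a6: t [-0.05  0.63 -0.01] a [-0.01  0.02  8.1 ]
x74.5 y-43.4 a2: t [-0.1   0.94 -0.01] a [-1.00e-02  2.00e-02  1.21e+01]
x74.9 y-45.0 a0: t [-0.1   1.1  -0.01] a [-1.00e-02  2.00e-02  1.41e+01]
x75.0 y-49.0 a0: t [-0.18  1.49 -0.01] a [-1.00e-02  2.00e-02  1.41e+01]
x75.0 y-53.0 a0: t [-0.28  1.88 -0.01] a [-1.00e-02  2.00e-02  1.41e+01]
x75.0 y-57.0 a0: t [-0.38  2.26 -0.01] a [-1.00e-02  2.00e-02  1.41e+01]
```

>>> send_rows:
  moves:
    - {"tx":-0.01,"ty":0.32,"tz":0,"ax":0,"ay":0,"az":4.1}
    - {"tx":-0.05,"ty":0.63,"tz":0,"ax":0,"ay":0,"az":8.1}
    - {"tx":-0.09,"ty":0.94,"tz":0,"ax":0,"ay":0,"az":12.1}
    - {"tx":-0.1,"ty":1.1,"tz":0,"ax":0,"ay":0,"az":14.1}
    - {"tx":-0.18,"ty":1.49,"tz":0,"ax":0,"ay":0,"az":14.1}
    - {"tx":-0.28,"ty":1.88,"tz":0,"ax":0,"ay":0,"az":14.1}
    - {"tx":-0.38,"ty":2.26,"tz":0,"ax":0,"ay":0,"az":14.1}
    - {"tx":-0.38,"ty":2.26,"tz":0,"ax":0,"ay":0,"az":14.1}

```text
t: 16.65
tcp_pos: [0.6612, -0.1299, 0.1303]
orientation: [0.999, 0.047, 0.0, 0.0]
force: [-0.4, -0.8, -0.6]
finger_gap: 0.0583
```

>>> send_rows:
  moves:
    - {"tx":0,"ty":0,"tz":0,"ax":0,"ay":0,"az":0}

```text
t: 16.73
tcp_pos: [0.6613, -0.129, 0.1302]
orientation: [0.999, 0.047, 0.0, -0.0]
force: [-0.5, 0.6, -0.6]
finger_gap: 0.0585
```

```bash
python3 look.py 4
python3 - <<'E'
from h import *
st();rows([(.075,-.08,0)])
E
```

```text
t16.83 H(mm) [ 75.12 -57.05 130.12] az -0.23 zt [-0.e+00  3.e-04 -1.e+00] F_h [-0.84  0.07 -0.93] gap 0.0584
x75.0 y-80.0 a0: t [-0.   2.3  0. ] a [-0.02 -0.   -0.23]
```

View pics/S4.png

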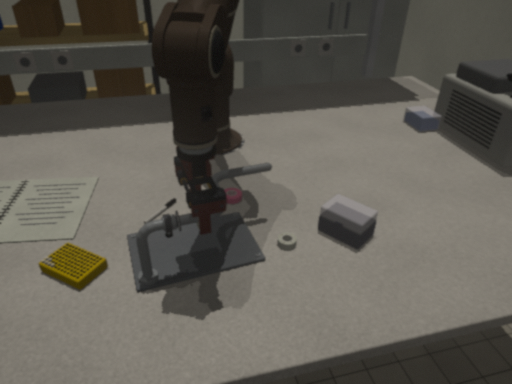

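>>> send_rows:
  moves:
    - {"tx":0.05,"ty":0,"tz":0,"ax":0,"ay":0,"az":-0.2}
    - {"tx":0.1,"ty":0,"tz":0,"ax":0,"ay":0,"az":-0.2}
    - {"tx":0.1,"ty":0,"tz":0,"ax":0,"ay":0,"az":-0.2}

```text
t: 17.08
tcp_pos: [0.6625, -0.1282, 0.1301]
orientation: [0.999, 0.049, 0.0, -0.0]
force: [0.4, 0.0, -1.0]
finger_gap: 0.0582
```

>>> send_rows:
  moves:
    - {"tx":0.04,"ty":0,"tz":0,"ax":0,"ay":0,"az":0}
    - {"tx":0.04,"ty":0,"tz":0,"ax":0,"ay":0,"az":0}

```text
t: 17.25
tcp_pos: [0.6629, -0.1283, 0.1301]
orientation: [0.999, 0.048, 0.0, -0.0]
force: [0.0, 0.6, -0.7]
finger_gap: 0.0586
```

>>> send_rows:
  moves:
    - {"tx":0.03,"ty":0,"tz":0,"ax":0,"ay":0,"az":0}
    - {"tx":0.03,"ty":0,"tz":0,"ax":0,"ay":0,"az":0}

```text
t: 17.42
tcp_pos: [0.6631, -0.1284, 0.1301]
orientation: [0.999, 0.048, 0.0, 0.0]
force: [0.8, -0.5, -0.6]
finger_gap: 0.0585
```

Run:
```python
from h import *
st()
```

```text
t17.42 H(mm) [ 76.88 -57.13 130.12] az -0.06 zt [ 0. -0. -1.] F_h [ 0.79 -0.6  -0.57] gap 0.0585
```

>>> send_rows:
  moves:
    - {"tx":0.04,"ty":0,"tz":0,"ax":0,"ay":0,"az":0}
    - {"tx":0.04,"ty":0,"tz":0,"ax":0,"ay":0,"az":0}

```text
t: 17.58
tcp_pos: [0.6632, -0.1284, 0.1301]
orientation: [0.999, 0.048, -0.0, -0.0]
force: [0.2, 0.4, 0.2]
finger_gap: 0.0583
```

>>> send_rows:
  moves:
    - {"tx":0.04,"ty":0,"tz":0,"ax":0,"ay":0,"az":0}
    - {"tx":0.04,"ty":0,"tz":0,"ax":0,"ay":0,"az":0}

```text
t: 17.75
tcp_pos: [0.6633, -0.1284, 0.13]
orientation: [0.999, 0.048, -0.001, -0.0]
force: [-3.4, 0.8, 1.0]
finger_gap: 0.0587
```

Run:
```python
from h import *
st()
```

```text
t17.75 H(mm) [ 77.03 -57.17 130.02] az -0.08 zt [-1.3e-03  2.0e-04 -1.0e+00] F_h [-3.28  1.17  1.05] gap 0.0587
```

>>> send_rows:
  moves:
    - {"tx":-0.1,"ty":0,"tz":0,"ax":0,"ay":0,"az":0}
    - {"tx":-0.21,"ty":0.1,"tz":0,"ax":0,"ay":0,"az":0}
    - {"tx":-0.21,"ty":0.4,"tz":0,"ax":0,"ay":0,"az":0}
    - {"tx":-0.21,"ty":0.8,"tz":0,"ax":0,"ay":0,"az":0}
    - {"tx":-0.21,"ty":1.2,"tz":0,"ax":0,"ay":0,"az":0}
    - {"tx":-0.21,"ty":1.6,"tz":0,"ax":0,"ay":0,"az":0}
    - {"tx":-0.21,"ty":2.0,"tz":0,"ax":0,"ay":0,"az":0}
    - {"tx":-0.2,"ty":2.4,"tz":0,"ax":0,"ay":0,"az":0}
    - {"tx":-0.2,"ty":2.7,"tz":0,"ax":0,"ay":0,"az":0}
    - {"tx":-0.2,"ty":3.0,"tz":0,"ax":0,"ay":0,"az":0}
    - {"tx":-0.2,"ty":3.2,"tz":0,"ax":0,"ay":0,"az":0}
    - {"tx":-0.2,"ty":3.2,"tz":0,"ax":0,"ay":0,"az":0}

```text
t: 18.75
tcp_pos: [0.6649, -0.161, 0.1301]
orientation: [0.999, 0.048, -0.0, 0.0]
force: [-1.3, 0.1, -0.3]
finger_gap: 0.0589
```

```bash
python3 look.py 5 140 240 160 260
python3 - <<'E'
from h import *
st()
E
```

```text
t18.85 H(mm) [ 75.6  -89.11 130.12] az -0.07 zt [ 0.e+00  2.e-04 -1.e+00] F_h [-0.01  0.48  0.01] gap 0.0586
```

View pics/L5.png

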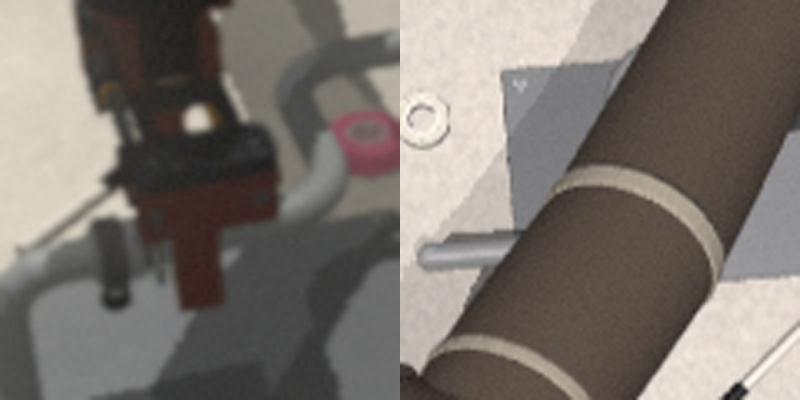

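>>> send_rows:
  moves:
    - {"tx":0,"ty":0.1,"tz":0,"ax":0,"ay":0,"az":0}
    - {"tx":0,"ty":0.2,"tz":0,"ax":0,"ay":0,"az":0}
    - {"tx":0,"ty":0.3,"tz":0,"ax":0,"ay":0,"az":0}
    - {"tx":0,"ty":0.4,"tz":0,"ax":0,"ay":0,"az":0}
    - {"tx":0,"ty":0.4,"tz":0,"ax":0,"ay":0,"az":0}
  newtons: 10

```text
t: 19.27
tcp_pos: [0.6653, -0.1646, 0.1302]
orientation: [0.999, 0.048, 0.0, 0.0]
force: [0.8, -0.3, -0.6]
finger_gap: 0.0583
```

>>> send_rows:
  moves:
    - {"tx":0,"ty":0.1,"tz":0,"ax":0,"ay":0,"az":0}
    - {"tx":0,"ty":0.15,"tz":0,"ax":0,"ay":0,"az":0}
    - {"tx":0,"ty":0.15,"tz":0,"ax":0,"ay":0,"az":0}

```text
t: 19.52
tcp_pos: [0.6655, -0.166, 0.1301]
orientation: [0.999, 0.048, -0.0, 0.0]
force: [-0.5, 0.3, -0.6]
finger_gap: 0.0586
```

>>> send_rows:
  moves:
    - {"tx":0,"ty":0.08,"tz":0,"ax":0,"ay":0,"az":0}
    - {"tx":0,"ty":0.1,"tz":0,"ax":0,"ay":0,"az":0}
    - {"tx":0,"ty":0.1,"tz":0,"ax":0,"ay":0,"az":0}

```text
t: 19.77
tcp_pos: [0.6656, -0.1669, 0.1302]
orientation: [0.999, 0.048, 0.0, 0.0]
force: [-0.2, -0.7, -0.8]
finger_gap: 0.0582
```

Run:
```python
from h import *
st()
```

```text
t19.77 H(mm) [ 75.6  -95.73 130.18] az -0.07 zt [ 1.e-04 -0.e+00 -1.e+00] F_h [-0.29 -0.65 -0.78] gap 0.0582
```

>>> send_rows:
  moves:
    - {"tx":0,"ty":0.06,"tz":0,"ax":0,"ay":0,"az":0}
    - {"tx":0,"ty":0.1,"tz":0,"ax":0,"ay":0,"az":0}
    - {"tx":0,"ty":0.1,"tz":0,"ax":0,"ay":0,"az":0}

```text
t: 20.02
tcp_pos: [0.6657, -0.1679, 0.1301]
orientation: [0.999, 0.048, 0.0, -0.0]
force: [0.1, 0.3, -0.5]
finger_gap: 0.0583
```

>>> send_rows:
  moves:
    - {"tx":0,"ty":0.06,"tz":0,"ax":0,"ay":0,"az":0}
    - {"tx":0,"ty":0.1,"tz":0,"ax":0,"ay":0,"az":0}
    - {"tx":0,"ty":0.1,"tz":0,"ax":0,"ay":0,"az":0}

```text
t: 20.27
tcp_pos: [0.6658, -0.1689, 0.1301]
orientation: [0.999, 0.048, 0.0, 0.0]
force: [0.3, -0.7, -0.7]
finger_gap: 0.0584
```

>>> send_rows:
  moves:
    - {"tx":0,"ty":0.05,"tz":0,"ax":0,"ay":0,"az":0}
    - {"tx":0,"ty":0.05,"tz":0,"ax":0,"ay":0,"az":0}

```text
t: 20.43
tcp_pos: [0.6659, -0.1694, 0.1301]
orientation: [0.999, 0.048, 0.0, 0.0]
force: [0.2, 1.0, -0.3]
finger_gap: 0.0582
```

>>> send_rows:
  moves:
    - {"tx":0,"ty":0.05,"tz":0,"ax":0,"ay":0,"az":0}
    - {"tx":0,"ty":0.05,"tz":0,"ax":0,"ay":0,"az":0}

```text
t: 20.6
tcp_pos: [0.6659, -0.1699, 0.1301]
orientation: [0.999, 0.048, -0.0, 0.0]
force: [-0.5, -0.7, -1.3]
finger_gap: 0.0583
```

Run:
```python
from h import *
st()
```

```text
t20.60 H(mm) [ 75.55 -98.77 130.12] az -0.07 zt [-0. -0. -1.] F_h [-0.57 -0.65 -1.25] gap 0.0583
```

Still free at y −98.8; carry on in half-millimetre steps.

>>> send_rows:
  moves:
    - {"tx":0,"ty":0.05,"tz":0,"ax":0,"ay":0,"az":0}
    - {"tx":0,"ty":0.05,"tz":0,"ax":0,"ay":0,"az":0}

```text
t: 20.77
tcp_pos: [0.6659, -0.1704, 0.1301]
orientation: [0.999, 0.048, 0.0, -0.0]
force: [0.2, 0.7, -1.1]
finger_gap: 0.0582
```

>>> send_rows:
  moves:
    - {"tx":0,"ty":0.05,"tz":0,"ax":0,"ay":0,"az":0}
    - {"tx":0,"ty":0.05,"tz":0,"ax":0,"ay":0,"az":0}

```text
t: 20.93
tcp_pos: [0.666, -0.1709, 0.1301]
orientation: [0.999, 0.048, 0.0, 0.0]
force: [0.4, -0.7, -1.2]
finger_gap: 0.0585
```

>>> send_rows:
  moves:
    - {"tx":0,"ty":0.05,"tz":0,"ax":0,"ay":0,"az":0}
    - {"tx":0,"ty":0.05,"tz":0,"ax":0,"ay":0,"az":0}

```text
t: 21.1
tcp_pos: [0.6661, -0.1714, 0.1301]
orientation: [0.999, 0.048, 0.0, 0.0]
force: [1.0, 0.4, -0.4]
finger_gap: 0.0585
```

```bash
python3 look.py 6 140 240 160 260
python3 - <<'E'
from h import *
st()
E
```

```text
t21.20 H(mm) [  75.53 -100.22  130.11] az -0.07 zt [-0.  0. -1.] F_h [-0.26  0.41 -0.19] gap 0.0585
```

View pics/L6.png

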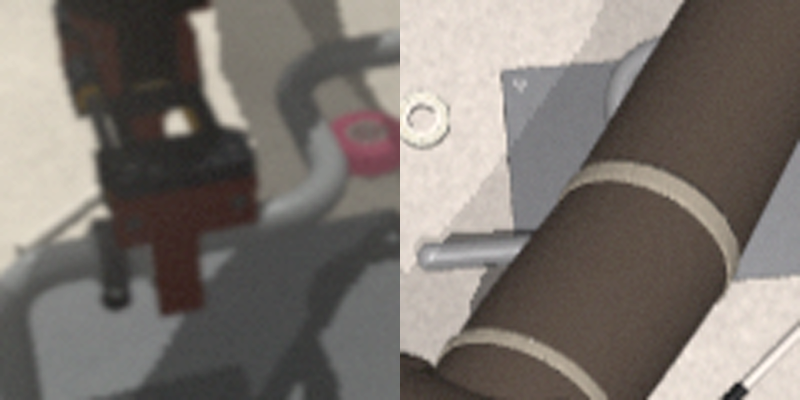

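>>> send_rows:
  moves:
    - {"tx":0,"ty":0.05,"tz":0,"ax":0,"ay":0,"az":0}
    - {"tx":0,"ty":0.05,"tz":0,"ax":0,"ay":0,"az":0}

```text
t: 21.37
tcp_pos: [0.6661, -0.1719, 0.1301]
orientation: [0.999, 0.048, 0.0, 0.0]
force: [-0.1, 0.9, -0.2]
finger_gap: 0.0585
```

>>> send_rows:
  moves:
    - {"tx":0,"ty":0.05,"tz":0,"ax":0,"ay":0,"az":0}
    - {"tx":0,"ty":0.05,"tz":0,"ax":0,"ay":0,"az":0}

```text
t: 21.53
tcp_pos: [0.6661, -0.1721, 0.1301]
orientation: [0.999, 0.048, -0.0, -0.0]
force: [-0.6, 1.1, -1.0]
finger_gap: 0.0584
```

>>> send_rows:
  moves:
    - {"tx":0,"ty":0.05,"tz":0,"ax":0,"ay":0,"az":0}
    - {"tx":0,"ty":0.05,"tz":0,"ax":0,"ay":0,"az":0}

```text
t: 21.7
tcp_pos: [0.6661, -0.1723, 0.1301]
orientation: [0.999, 0.048, -0.0, -0.0]
force: [-0.4, 2.2, 0.1]
finger_gap: 0.0586
```

>>> send_rows:
  moves:
    - {"tx":0,"ty":0.05,"tz":0,"ax":0,"ay":0,"az":0}
    - {"tx":0,"ty":0.05,"tz":0,"ax":0,"ay":0,"az":0}

```text
t: 21.87
tcp_pos: [0.6662, -0.1725, 0.1301]
orientation: [0.999, 0.049, -0.0, -0.001]
force: [-1.5, 3.5, 1.1]
finger_gap: 0.0582
```

Run:
```python
from h import *
st()
```

```text
t21.87 H(mm) [  75.61 -101.31  130.07] az -0.03 zt [-4.0e-04  1.2e-03 -1.0e+00] F_h [-1.1   3.63  1.13] gap 0.0582
```

>>> send_rows:
  moves:
    - {"tx":0,"ty":0.05,"tz":0,"ax":0,"ay":0,"az":0}
    - {"tx":0,"ty":0.05,"tz":0,"ax":0,"ay":0,"az":0}

```text
t: 22.03
tcp_pos: [0.6662, -0.1726, 0.1301]
orientation: [0.999, 0.049, -0.0, -0.001]
force: [-1.5, 4.7, 2.2]
finger_gap: 0.0585
```

>>> send_rows:
  moves:
    - {"tx":0,"ty":0.03,"tz":0,"ax":0,"ay":0,"az":0}
    - {"tx":0,"ty":0.03,"tz":0,"ax":0,"ay":0,"az":0}

```text
t: 22.2
tcp_pos: [0.6662, -0.1727, 0.13]
orientation: [0.999, 0.049, -0.0, -0.001]
force: [-2.2, 5.4, 2.0]
finger_gap: 0.0586
```

Run:
```python
from h import *
st();print(sense()['moment'])
```

```text
t22.20 H(mm) [  75.61 -101.53  130.05] az -0.01 zt [-7.0e-04  1.9e-03 -1.0e+00] F_h [-1.62  5.62  1.99] gap 0.0586
[1.11112568 0.55059987 0.05952638]
```

>>> send_rows:
  moves:
    - {"tx":-0.04,"ty":0,"tz":-0.05,"ax":0,"ay":0,"az":0}
    - {"tx":-0.04,"ty":0,"tz":-0.05,"ax":0,"ay":0,"az":0}

```text
t: 22.37
tcp_pos: [0.6661, -0.1726, 0.1303]
orientation: [0.999, 0.049, -0.0, -0.001]
force: [0.2, 5.6, -1.0]
finger_gap: 0.0584
```

>>> send_rows:
  moves:
    - {"tx":0,"ty":0,"tz":0,"ax":0,"ay":0,"az":0}

```text
t: 22.45
tcp_pos: [0.6661, -0.1726, 0.1302]
orientation: [0.999, 0.049, -0.0, -0.001]
force: [-1.2, 5.4, -0.7]
finger_gap: 0.0584
```

Run:
```python
from h import *
st();print(sense()['moment'])
```

```text
t22.45 H(mm) [  75.51 -101.49  130.24] az -0.00 zt [-3.0e-04  1.7e-03 -1.0e+00] F_h [-0.62  5.53 -0.67] gap 0.0584
[1.04753458 0.09433638 0.06731258]
```

>>> send_rows:
  moves:
    - {"tx":-0.02,"ty":0.03,"tz":0,"ax":0,"ay":0,"az":0}
    - {"tx":-0.02,"ty":0.03,"tz":0,"ax":0,"ay":0,"az":0}
    - {"tx":-0.02,"ty":0.03,"tz":0,"ax":0,"ay":0,"az":0}

```text
t: 22.7
tcp_pos: [0.6661, -0.1726, 0.1303]
orientation: [0.999, 0.049, 0.0, -0.001]
force: [-0.0, 5.9, -0.9]
finger_gap: 0.0587
```

Run:
```python
from h import *
st()
```

```text
t22.70 H(mm) [  75.49 -101.5   130.25] az 0.01 zt [-1.e-04  2.e-03 -1.e+00] F_h [ 0.57  5.84 -0.88] gap 0.0587
```

>>> send_rows:
  moves:
    - {"tx":0,"ty":-0.05,"tz":0,"ax":0,"ay":0,"az":0}
    - {"tx":0,"ty":-0.1,"tz":0,"ax":0,"ay":0,"az":0}
    - {"tx":0,"ty":-0.1,"tz":0,"ax":0,"ay":0,"az":0}

```text
t: 22.95
tcp_pos: [0.666, -0.1726, 0.1303]
orientation: [0.999, 0.049, 0.0, -0.0]
force: [1.6, 4.6, -2.5]
finger_gap: 0.0583
```

>>> send_rows:
  moves:
    - {"tx":0,"ty":-0.05,"tz":0,"ax":0,"ay":0,"az":0}
    - {"tx":0,"ty":-0.05,"tz":0,"ax":0,"ay":0,"az":0}

```text
t: 23.12
tcp_pos: [0.6658, -0.1726, 0.1306]
orientation: [0.999, 0.048, 0.0, -0.0]
force: [1.2, 5.6, -2.4]
finger_gap: 0.0585
```

>>> send_rows:
  moves:
    - {"tx":0,"ty":-0.05,"tz":0,"ax":0,"ay":0,"az":0}
    - {"tx":0,"ty":-0.05,"tz":0,"ax":0,"ay":0,"az":0}

```text
t: 23.28
tcp_pos: [0.6656, -0.1725, 0.1307]
orientation: [0.999, 0.048, 0.0, 0.0]
force: [1.3, 3.6, -2.0]
finger_gap: 0.0582
```

Run:
```python
from h import *
st()
```

```text
t23.28 H(mm) [  75.05 -101.33  130.71] az -0.07 zt [ 2.e-04 -1.e-04 -1.e+00] F_h [ 1.69  3.45 -2.03] gap 0.0582
```

>>> send_rows:
  moves:
    - {"tx":0.04,"ty":-0.03,"tz":0.05,"ax":0,"ay":0,"az":0}
    - {"tx":0.04,"ty":-0.05,"tz":0.05,"ax":0,"ay":0,"az":0}

```text
t: 23.45
tcp_pos: [0.6657, -0.1724, 0.1303]
orientation: [0.999, 0.048, -0.0, 0.0]
force: [-0.2, 3.9, 0.5]
finger_gap: 0.0585
```

>>> send_rows:
  moves:
    - {"tx":0,"ty":0,"tz":0,"ax":0,"ay":0,"az":0}

```text
t: 23.53
tcp_pos: [0.6657, -0.1724, 0.1303]
orientation: [0.999, 0.048, -0.0, 0.0]
force: [-0.3, 3.1, -0.3]
finger_gap: 0.0585
```

Run:
```python
from h import *
st()
```

```text
t23.53 H(mm) [  75.13 -101.26  130.31] az -0.09 zt [-1.e-04 -4.e-04 -1.e+00] F_h [ 0.04  3.08 -0.32] gap 0.0585
```

>>> send_rows:
  moves:
    - {"tx":0,"ty":-0.05,"tz":0,"ax":0,"ay":0,"az":0}
    - {"tx":0,"ty":-0.1,"tz":0,"ax":0,"ay":0,"az":0}
    - {"tx":0,"ty":-0.1,"tz":0,"ax":0,"ay":0,"az":0}

```text
t: 23.78
tcp_pos: [0.6657, -0.172, 0.1303]
orientation: [0.999, 0.048, 0.0, 0.001]
force: [0.1, -0.2, -0.5]
finger_gap: 0.0582
```

>>> send_rows:
  moves:
    - {"tx":0,"ty":-0.05,"tz":0,"ax":0,"ay":0,"az":0}
    - {"tx":0,"ty":-0.05,"tz":0,"ax":0,"ay":0,"az":0}

```text
t: 23.95
tcp_pos: [0.6657, -0.171, 0.1302]
orientation: [0.999, 0.048, 0.0, 0.0]
force: [0.4, -0.1, -1.2]
finger_gap: 0.0588
```

>>> send_rows:
  moves:
    - {"tx":0,"ty":-0.05,"tz":0,"ax":0,"ay":0,"az":0}
    - {"tx":0,"ty":-0.05,"tz":0,"ax":0,"ay":0,"az":0}

```text
t: 24.12
tcp_pos: [0.6656, -0.1701, 0.1301]
orientation: [0.999, 0.048, -0.0, 0.0]
force: [-0.2, 0.4, -1.1]
finger_gap: 0.0586
```

Run:
```python
from h import *
st()
```

```text
t24.12 H(mm) [ 75.28 -98.9  130.1 ] az -0.07 zt [-1.e-04 -2.e-04 -1.e+00] F_h [-0.17  0.43 -1.11] gap 0.0586
```

>>> send_rows:
  moves:
    - {"tx":0.02,"ty":-0.05,"tz":0.05,"ax":0,"ay":0,"az":0}
    - {"tx":0.02,"ty":-0.08,"tz":0.1,"ax":0,"ay":0,"az":0}
    - {"tx":0.02,"ty":-0.08,"tz":0.14,"ax":0,"ay":0,"az":0}
    - {"tx":0.02,"ty":-0.08,"tz":0.14,"ax":0,"ay":0,"az":0}
    - {"tx":0.02,"ty":-0.08,"tz":0.14,"ax":0,"ay":0,"az":0}
  newtons: 3

```text
t: 24.53
tcp_pos: [0.6658, -0.1691, 0.1286]
orientation: [0.999, 0.048, -0.0, -0.0]
force: [-0.3, -0.4, -1.0]
finger_gap: 0.0585
```

Run:
```python
from h import *
st()
```

```text
t24.53 H(mm) [ 75.55 -97.91 128.64] az -0.06 zt [-1.e-04  1.e-04 -1.e+00] F_h [-0.31 -0.38 -1.01] gap 0.0585
```

>>> send_rows:
  moves:
    - {"tx":0,"ty":0,"tz":0.03,"ax":0,"ay":0,"az":0}
    - {"tx":0,"ty":0,"tz":0.03,"ax":0,"ay":0,"az":0}

```text
t: 24.7
tcp_pos: [0.6658, -0.1691, 0.1285]
orientation: [0.999, 0.048, 0.0, -0.0]
force: [-0.4, 0.8, -0.9]
finger_gap: 0.0588
```

>>> send_rows:
  moves:
    - {"tx":0,"ty":0,"tz":0,"ax":0,"ay":0,"az":0}
    - {"tx":0,"ty":0,"tz":0,"ax":0,"ay":0,"az":0}
    - {"tx":0,"ty":0,"tz":0,"ax":0,"ay":0,"az":0}
  jaw: 6.2

```text
t: 24.95
tcp_pos: [0.6659, -0.1692, 0.1286]
orientation: [0.999, 0.048, 0.0, 0.0]
force: [-0.5, 0.5, -0.2]
finger_gap: 0.0619
```

>>> send_rows:
  moves:
    - {"tx":0,"ty":0,"tz":0,"ax":0,"ay":0,"az":0}
    - {"tx":0,"ty":0,"tz":0,"ax":0,"ay":0,"az":0}
    - {"tx":0,"ty":0,"tz":0,"ax":0,"ay":0,"az":0}
    - {"tx":0,"ty":0,"tz":0,"ax":0,"ay":0,"az":0}
  jaw: 8.5

```text
t: 25.28
tcp_pos: [0.6658, -0.1691, 0.1284]
orientation: [0.999, 0.048, 0.0, 0.0]
force: [0.5, 0.5, -0.6]
finger_gap: 0.0838
```

```bash
python3 - <<'E'
from h import *
st()
E
python3 look.py 7 150 210 190 250
```

```text
t25.28 H(mm) [ 75.58 -97.99 128.44] az -0.07 zt [ 0. -0. -1.] F_h [ 0.57  0.45 -0.63] gap 0.0838
```

View pics/L7.png

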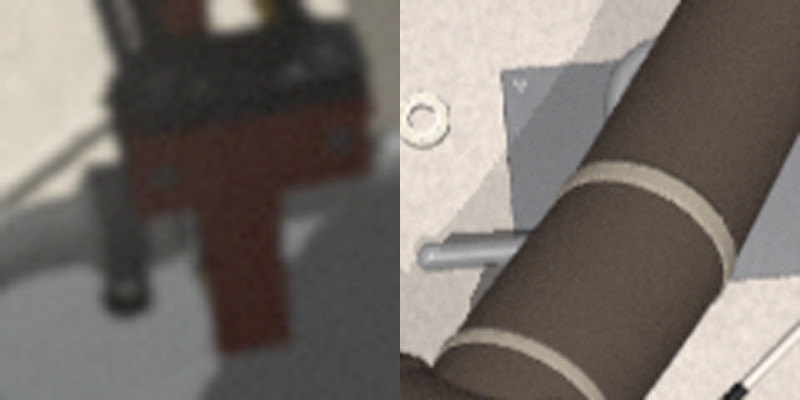

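>>> send_rows:
  moves:
    - {"tx":0,"ty":0,"tz":-1,"ax":0,"ay":0,"az":0}
    - {"tx":0,"ty":0,"tz":-3,"ax":0,"ay":0,"az":0}
    - {"tx":0,"ty":0,"tz":-6,"ax":0,"ay":0,"az":0}
    - {"tx":0,"ty":0,"tz":-9,"ax":0,"ay":0,"az":0}
    - {"tx":-3,"ty":0,"tz":-12,"ax":0,"ay":0,"az":0}
    - {"tx":-6,"ty":0,"tz":-12,"ax":0,"ay":0,"az":0}
    - {"tx":-9,"ty":0,"tz":-12,"ax":0,"ay":0,"az":0}
    - {"tx":-12,"ty":0,"tz":-12,"ax":0,"ay":0,"az":0}
    - {"tx":-15,"ty":0,"tz":-12,"ax":0,"ay":0,"az":0}
    - {"tx":-18,"ty":0,"tz":-12,"ax":0,"ay":0,"az":0}
    - {"tx":-18,"ty":0,"tz":-12,"ax":0,"ay":0,"az":0}

```text
t: 26.3
tcp_pos: [0.4815, -0.1884, 0.2493]
orientation: [0.999, 0.046, -0.0, -0.001]
force: [-0.1, -1.7, 0.5]
finger_gap: 0.085
```

```bash
python3 look.py 8 150 210 190 250
python3 - <<'E'
from h import *
st()
t=cv2.imread("pics/T8.png");cv2.imwrite("pics/T8c.png",cv2.convertScaleAbs(cv2.resize(t[115:165,300:375],None,fx=10,fy=10,interpolation=0),alpha=1.7))
E
```

```text
t26.40 H(mm) [-104.69  -97.92  249.68] az -0.12 zt [ 0.0024  0.0012 -1.    ] F_h [0.81 0.93 0.79] gap 0.0851
```

View pics/L8.png

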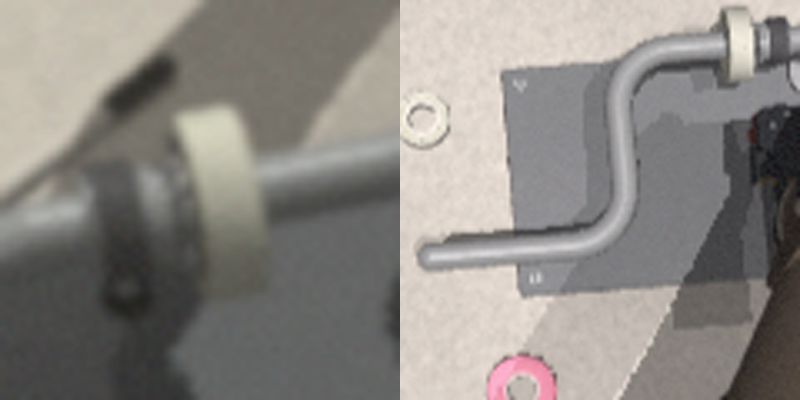

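View pics/T8c.png

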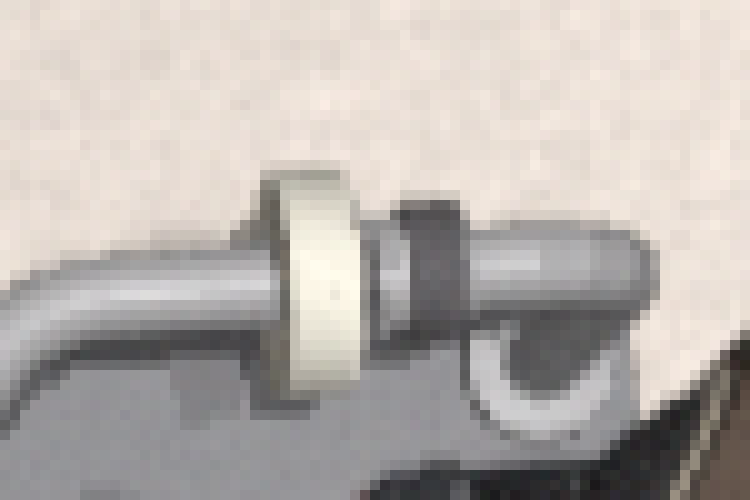

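Run:
```python
from h import *
for n in("top","scene"):
    I=cv2.imread(f"pics/{n[0].upper()}8.png").astype(int)
    P=cloud(n,np.load("td.npy" if n=="top" else "sd.npy"));H=W2H(P.reshape(-1,3)).reshape(P.shape)
    k=(np.abs(H[...,0]-.075)<.045)&(H[...,2]>.1)&(np.abs(H[...,1]+.095)<.03)&((I[...,2]-I[...,0])>6)
    v,u=np.where(k);print(n,"px",u.min(),u.max(),v.min(),v.max(),"H mean",H[k].mean(0))
    if n=="top":
        for r in range(v.min(),v.max()+1,2): print(r,u[v==r].min(),u[v==r].max(),end='; ')
        g=I.sum(2)
        for r in(134,136,142,144,147): print("\n",r,g[r,322:346])
for yc in(-.096,-.098,-.100):
  print(yc,[ (np.round(proj("top",H2W([.075,yc+s*.0095,.1785]))[0],2),np.round(proj("scene",H2W([.105,yc+s*.0095,.1485]))[0],2)) for s in(1,-1)])
I0=cv2.imread("pics/top0.png").astype(int).sum(2)
for r in(134,136,142,144,147): print("init",r,I0[r,322:346])
```

```text
top px 326 335 132 153 H mean [ 0.07134789 -0.09626964  0.17125426]
132 327 333; 134 326 334; 136 326 334; 138 327 335; 140 328 335; 142 328 335; 144 329 335; 146 330 335; 148 328 335; 150 327 335; 152 327 335; 
 134 [390 383 396 339 204 191 338 351 350 348 349 347 351 361 392 398 404 395
 355 351 355 345 359 359]

 136 [383 394 363 272 181 174 311 387 390 391 388 390 382 315 342 346 342 198
 124 149 143 144 143 151]

 142 [340 347 347 351 353 290 212 397 429 435 439 437 435 429 260 199 355 361
 364 169 193 181 190 183]

 144 [344 339 332 332 326 282 183 383 429 428 429 406 428 435 249 149 274 310
 309 175 173 169 174 172]

 147 [204 207 200 191 208 197 187 336 397 401 399 403 409 412 274 175 245 209
 200 124 135 135 139 142]
scene px 176 189 206 233 H mean [ 0.09044545 -0.09679104  0.1688463 ]
-0.096 [(array([327.74, 140.6 ]), array([190.14, 227.75])), (array([335.09, 140.06]), array([180.88, 229.69]))]
-0.098 [(array([328.52, 140.54]), array([189.17, 227.96])), (array([335.86, 140.  ]), array([179.9 , 229.89]))]
-0.1 [(array([329.29, 140.48]), array([188.2 , 228.16])), (array([336.63, 139.95]), array([178.92, 230.1 ]))]
init 134 [344 343 350 358 352 342 349 356 354 362 359 305 237 341 347 350 351 352
 312 304 314 306 314 319]
init 136 [339 345 354 360 358 359 361 354 357 358 282  94  31 245 299 303 298 180
 108 122 128 119 124 117]
init 142 [294 299 308 308 314 315 315 318 318 318 314 316 219  80 266 181 312 316
 318 144 162 167 161 163]
init 144 [299 296 291 291 282 288 282 279 270 273 275 273 214  87 246 136 250 270
 277 153 150 150 144 149]
init 147 [175 175 177 170 176 165 146 142 129 124 126  79  49  52 164 149 209 181
 174 112 117 120 121 124]
```

Run:
```python
from h import *
print("pad face init",W2H(ray("top",334.1,142,.172)),W2H(ray("top",334.1,140,.172)))
print("pad rows136",W2H(ray("top",332.5-.28,136,.160)))
print("pad 147", W2H(ray("top",332.6,147,.150)),W2H(ray("top",332.6,149.5,.150)))
print("roll far edge",W2H(ray("top",335.76,141,.1785)),"near",W2H(ray("top",328.6,141,.1785)))
```

```text
pad face init [[ 0.07159191 -0.10367653  0.172     ]] [[ 0.07685782 -0.10418346  0.172     ]]
pad rows136 [[ 0.09066173 -0.10252443  0.16      ]]
pad 147 [[ 0.06352954 -0.10252139  0.15      ]] [[ 0.05685568 -0.10188153  0.15      ]]
roll far edge [[ 0.07241037 -0.10699102  0.1785    ]] near [[ 0.07377855 -0.08859918  0.1785    ]]
```

Run:
```python
from h import *
a=cv2.imread("pics/scene0.png")[200:240,160:200];b=cv2.imread("pics/S8.png")[200:240,160:200]
c=np.hstack([cv2.convertScaleAbs(cv2.resize(x,(400,400),interpolation=0),alpha=k) for x,k in((a,1.8),(b,2.2))])
cv2.imwrite("pics/cmp.png",c)
```

```text
(no output)
```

View pics/cmp.png

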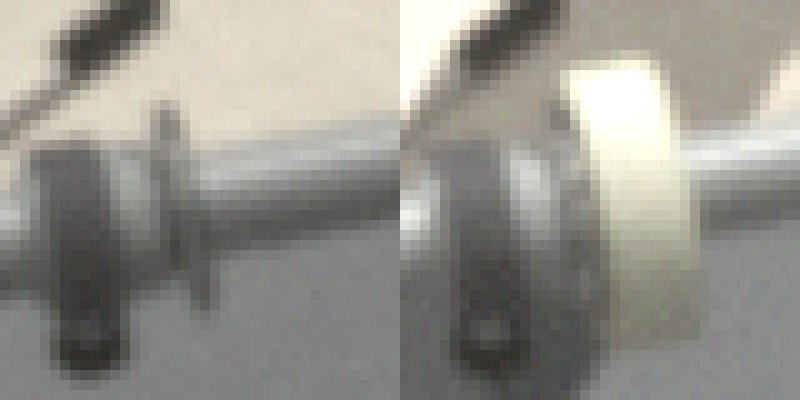

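Run:
```python
from h import *
def prof(f,r): return cv2.imread(f).astype(int).sum(2)[r,168:184]
for r in(210,211,212,213,214,222,224,226): print(r,prof("pics/scene0.png",r),"\n   ",prof("pics/S8.png",r))
# top: pad rear edge vs sleeve
for c in ("pics/top0.png","pics/T8.png"):
    g=cv2.imread(c).astype(int).sum(2); print(c); print(g[136:148,330:344])
```

```text
210 [350 352 357 357 353 351 338 314 284 309 345 357 356 355 355 355] 
    [206 217 216 212 214 210 198 188 221 302 365 379 381 381 376 377]
211 [355 356 357 353 356 349 329 280 231 266 331 358 360 358 358 362] 
    [214 214 217 216 214 208 199 172 182 272 344 373 374 373 375 372]
212 [340 346 355 354 354 349 325 266 217 230 302 350 362 359 362 361] 
    [210 214 211 213 211 208 197 175 175 238 318 356 369 364 363 363]
213 [298 318 338 341 334 335 309 257 213 225 284 340 355 351 352 350] 
    [195 206 213 213 209 207 202 202 202 213 285 346 355 356 356 359]
214 [226 255 289 296 278 277 277 242 233 249 273 322 336 331 324 321] 
    [177 191 214 227 218 202 206 214 224 221 268 327 344 347 347 345]
222 [133 129 141 168 195 204 210 190 154 136 147 149 140 155 161 150] 
    [134 136 138 165 198 210 205 190 164 163 168 165 214 244 249 247]
224 [118 117 122 129 152 165 163 163 136 115 138 144 133 139 150 150] 
    [115 118 120 131 154 168 164 159 137 125 134 135 168 208 218 219]
226 [106 106 105 109 125 134 140 139 136 125 135 145 149 180 204 216] 
    [ 97 102  94 106 123 138 135 139 129 1
[... 771 characters left out ...]
1 388 390 382 315 342 346 342 198 124 149 143 144]
 [408 409 406 401 395 298 244 249 256 245 155 159 160 162]
 [413 415 414 418 412 388 260 245 280 285 224 172 170 165]
 [420 423 420 421 423 420 219 211 291 304 302 179 179 172]
 [435 429 429 427 429 427 236 193 302 301 328 170 180 182]
 [432 439 436 428 428 428 267 176 306 302 350 175 189 193]
 [429 435 439 437 435 429 260 199 355 361 364 169 193 181]
 [429 429 432 423 436 438 270 185 326 341 338 172 175 182]
 [429 428 429 406 428 435 249 149 274 310 309 175 173 169]
 [416 420 425 424 427 427 238 158 253 276 281 167 164 158]
 [406 405 407 417 416 421 250 173 232 263 254 155 149 151]
 [397 401 399 403 409 412 274 175 245 209 200 124 135 135]]
```

Run:
```python
from h import *
s,d=capture("scene");a=cv2.imread("pics/S8.png").astype(int);k=np.abs(s.astype(int)-a)[200:240,165:200].max();print("diff roll region",k)
i0=cv2.imread("pics/scene0.png").astype(int)
for n,b in dict(tipbox=(190,250,315,380),rack=(240,290,35,110),part=(230,252,272,302),pen=(196,222,145,180)).items():
    print(n,np.abs(s.astype(int)-i0)[b[0]:b[1],b[2]:b[3]].mean().round(1))
st(); finish_job()
```

```text
diff roll region 19
tipbox 2.8
rack 2.6
part 2.9
pen 9.5
t26.45 H(mm) [-103.7   -97.69  249.47] az -0.06 zt [ 2.2e-03  6.0e-04 -1.0e+00] F_h [-0.39  0.78  0.26] gap 0.0849
the job is handed in; nothing more can be done
```

I slid the cream roll round both bends onto the back leg and pressed it home. I then eased it back about 3 mm so the spring would not kick it away, set it on the rod, released it and handed in at 26.5 s. No verdict came back.

**Sliding:** On the way I felt the rod with small sideways pushes to correct the camera positions. The force readings stayed under about 4 N all along the slide.

**Pressing home:** The brake pad went solid at about y = −101 mm in the holder's frame. The push on the brake held at about 5–6 N for under a second, above the 4 N needed and below the 10 N limit. During the back-off, small side forces of about 2 N came up on the rod. I corrected them.

**After release:** Both cameras show the roll hanging against the pad, which is pushed back about 1 mm. That matches the arm's position at release.

**Checks that disagreed or were weak:**
- **Pad's hard end:** The cameras put it about 2–3 mm short of where the arm felt it.
- **Roll and pad faces:** The top view puts the roll's far face about 3 mm past the pad's original face, more than the 1 mm above. The error I can see here favours contact.
- **Remaining pad force:** This was not measured. It is too small for the wrist sensor's noise of about 0.5 N.
- **Bystanders:** The tip box, rack and part roll match their starting images. The image at the pen differs more (9.5 grey levels against about 3), which I put down to the arm's shadow. The pen was never approached.

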